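# Hang the rotor key on the hook deep in the low key cupboard

## Task

Put the orange-handled rotor key back in the low open-fronted key cupboard: bring it in nose first and tilted so that it clears the roof, get its eye over the upturned hook at the back, let the handle down and leave it hanging there, leaning on the blue board. Feel your way gently and never force the key or the gripper against the cupboard; leave the jar, the bottle, the marker and the dish alone.

Things in the scene. Friction and masses are not known exactly. Their poses are not given: they have to be found in the camera images.
- rotor_key: Straight steel key, 255 mm long, about 120 g, lying flat, same both ways up. Origin: centre of its eye; x runs from handle to nose, z is normal to the eye. The eye is a ring of 37 mm outer, 22 mm inner diameter, 7 mm thick; a round nose, 8 mm thick, reaches to x = +60 mm. A shank 10 mm wide, 7 mm thick leads back to the handle. Holding it, press it on the cupboard with 20 N at most.
- key_handle (a point): Middle of the key's orange handle, 155 mm behind the eye's centre: a bar 16 mm wide, 14 mm thick, 80 mm long; axes as the key's.
- key_cupboard: Fixed low cupboard, 290 mm wide, 215 mm deep, open front, clear sides and roof. Origin: middle of the front edge of its underside, on the worktop; x runs inward, y left, z up. Floor 8, sides 6, back wall 8 mm thick; underside of the roof at z = 280 mm. The key passes between hook tip and roof only well tilted, nose up about 30 degrees from level. Press the gripper on it with 15 N at most.
- hook_range (a point): Middle of the range in which the hook's tip may stand (axes as the cupboard's): 95 mm behind the front, z = 225 mm, y = 0. The hook is a level round bar 9 mm thick, axis at z = 225 mm, running 32 mm forward from a blue board to an upturned tip, top at z = 242.5 mm. The tip's axis lies up to 30 mm before or behind this point; that is not measured: find it by touch or by eye.
- board_range (a point): Middle of the range of the blue board's upper edge (z = 231 mm), over the root of the hook. The board, 66 mm wide, slopes 30 degrees from the vertical, foot nearer the front, and is clamped on rails at the hook's unknown depth; it does not shift in use. Hung, the key leans on it, nose up some 30 degrees from the vertical, eye centre at about z = 217 mm.
- cotton_jar: Bystander: round clear jar with white lid, 62 mm across, 80 mm tall. Origin: centre of its underside.
- amber_bottle: Bystander: amber bottle with red cap, 44 mm across, 86 mm tall. Origin: centre of its underside.
- blue_marker: Bystander: white marker pen with blue cap, 136 mm long, lying. Origin: centre of its underside.
- petri_dish: Bystander: covered dish, 91 mm across, 17 mm tall. Origin: centre of its underside.

How it is judged:
At the end, for the whole second after the job is handed in: The key hangs by its eye on the cupboard's hook, nose up within 40 degrees of the vertical, its eye centre 207 to 228 mm above the cupboard's underside, 60 to 160 mm behind the front and within 15 mm of the middle, carried by the cupboard, released and at rest (x of rotor_key in the frame of key_cupboard between 0.06 and 0.16 m and y of rotor_key in the frame of key_cupboard between -0.015 and 0.015 m and z of rotor_key in the frame of key_cupboard between 0.207 and 0.228 m and angle between rotor_key's own x axis and vertical below 0.7 rad and contact force between rotor_key and key_cupboard above 0.3 N and linear speed of rotor_key below 0.03 m/s and angular speed of rotor_key below 0.3 rad/s); the robot touches nothing.
It fails at once if the held key pressed on the cupboard with more than 20 N (contact force between rotor_key and key_cupboard above 20 N and contact force between the fingers and rotor_key above 1 N).
It fails at once if the robot pressed on the cupboard with more than 15 N (contact force between any of the arm, the fingers and key_cupboard above 15 N).
It fails at once if a bystander moved more than 20 mm (distance of any of cotton_jar, amber_bottle, blue_marker, petri_dish from where it was at the start of the episode above 0.02 m).
It also fails if it takes over 53 s, if anything falls off the work surface, if the arm or the gripper's body presses on something with over 40 N, if the wrist force passes 120 N, or if a joint passes its speed limit or range.

## Robot

A 7-joint arm with a two-finger parallel gripper is mounted at the origin on a cart in front of the work surface, level with it; the furniture and walls round the work are solid. World frame = base frame: x ahead of the robot, y to its left, z up, the work surface at z = 0. Lengths are in m, angles in rad, forces in N, time in s.
With the tool pointing down it reaches from about 0.425 to 0.95 m from the base axis. Payload 16.7 kg.
Tool frame: the origin (TCP) lies at the very end of the fingers, on their centre line; the grasp point (between the pads) lies ctrl.tcp_to_grasp behind it (ctrl.tcp_to_grasp is the distance from the TCP to the grasp point, in m); x points along the fingers, z is the direction in which the jaws open and shut, and the axes are right-handed (so a half turn about x gives the same grasp; the last joint's range is limited). The gripper opens to 94 mm and grips with 3 to 60 N. Pads are 16 mm wide; open, the fingers measure 119 mm over their backs; the gripper's body (75 mm by 177 mm) begins 78 mm behind the grasp point.
Start: joints at [1.153, 0.426, 0.074, 1.606, -0.034, 1.111, -0.067], TCP at [0.179, -0.651, 0.205] pointing down, gripper open.
Joint ranges: [-2.85, 2.85], [-0.5, 2.14], [-1.23, 1.37], [0.21, 2.46], [-1.02, 4.16], [0.16, 2.05], [-2.73, 2.73]. Speed limits (rad/s): [1.89, 1.89, 2.39, 2.39, 3.01, 3.01, 3.01].

## Interface

Orientations are given as a 3x3 rotation matrix whose columns are the frame's x, y, z axes.
In Python, from rig import sensors, imaging, ctrl gives the robot as it stands.
- The arm moves only by the tool send_rows, never from a script. Its argument "targets" is a list of rows, each an object of numbers: "dx", "dy", "dz": the shift along the world's x, y, z in m; "yaw": the turn about the world's z in rad; "gripper": the opening, from 0 (shut) to 1 (fully open). In form: [{"dx": .., "dy": .., "dz": .., "yaw": .., "gripper": ..}, ...]. A call has 1 to 20 rows; each row shifts and turns the commanded pose from where the row before left it; what a row does not reach is not made up. A row lasts 1/12 s, in which the tool goes at most 41.7 mm and 7.16 degrees, less where a joint would pass 70% of its speed; a pose out of reach is approached as far as the arm can. A call with a gripper value outside its range is refused whole. The fingers move at their own pace and stop on an object; "grip_force" is the grip in N (left out, the last holds). Time passes only in rows, so rows that do not move let the fingers close. It gives the time, the measured TCP pose, the force and the opening at its end, in the units of the state.
- sensors.state(): the state, without advancing time (a new reading comes with each control period).
- imaging.camera(name): name is "scene" or "top"; returns the picture (384x512x3 uint8, red, green, blue); there is no depth.
- imaging.camera_params(name): a dict with "mtx" (3x3 intrinsics, pixels), "rvec" (rotation vector, rad) and "tvec" (3), from world to camera coordinates, as OpenCV has them. Camera axes: x right, y down, z forward; pixel columns grow to the right and rows downward; lengths in m; the calibration is good to about 2 mm. A picture is of the moment at which its call begins. camera_params takes no time and is no camera call.
- ctrl.sign_off(): hands the job in, once; it reports no verdict.
The state is a dict: "clock": time; "joint_pos": joint angles; "joint_velocities": joint speeds; "joint_efforts": joint torques, N m; "ee_pos": TCP position; "orientation": TCP orientation; "contact_force": force on the tool from outside, world axes, zero at the start; "ft_torque": the same for the moment, N m; "finger_gap": finger opening in m.
Only numpy, scipy, OpenCV 4.12 (cv2) and the standard library are available. Lean on these libraries where they do the work, as an engineer would, in place of code of your own. Each camera call takes 0.05 s, during which the arm holds its last target.

## Working session

There is one attempt and no reset: what is moved stays moved. The work goes in short steps, Python scripts to look and compute and a tool call to move; the robot and the scene stay as the last step left them, time stands still between calls to the robot, and variables do not carry over. Pictures are saved under pics/ and viewed, and the job is handed in when it is done.

Besides the shell and the picture viewer there is one more tool, called after "Call:" by a JSON object that holds its "name" and its "arguments". send_rows: Moves the arm, as the interface text tells. Its arguments: {"type":"object","properties":{"targets":{"type":"array","items":{"type":"object","properties":{"dx":{"type":"number"},"dy":{"type":"number"},"dz":{"type":"number"},"yaw":{"type":"number"},"gripper":{"type":"number"}}}},"grip_force":{"type":"number"}},"required":["targets"]}

```bash
ls; mkdir -p pics; python3 - <<'E'
from rig import sensors, imaging, ctrl
import cv2, numpy as np
np.set_printoptions(precision=4,suppress=True)
s=sensors.state()
for k,v in s.items(): print(k,np.array(v))
print(ctrl.tcp_to_grasp)
for n in ("scene","top"):
    p=imaging.camera_params(n); print(n,p)
    R=cv2.Rodrigues(np.array(p['rvec'],float))[0]; print('cam pos',-R.T@np.array(p['tvec']).ravel(), 'fwd',R[2])
    cv2.imwrite(f'pics/{n}0.png',cv2.resize(cv2.cvtColor(imaging.camera(n),cv2.COLOR_RGB2BGR),(800,600)))
E
```

```text
pics
clock 0.0
joint_pos [ 1.1535  0.4267  0.0738  1.6066 -0.0341  1.1108 -0.0671]
joint_velocities [ 0.0005  0.0012  0.0016  0.0006 -0.0002  0.0015 -0.    ]
joint_efforts [  0.0009 -93.5795   3.6672 -45.4165  -0.0489   0.0205   0.0001]
ee_pos [ 0.1785 -0.6505  0.2048]
orientation [[-0.0004  0.9644  0.2646]
 [ 0.0012  0.2646 -0.9644]
 [-1.     -0.0001 -0.0013]]
contact_force [ 0.1239 -0.0079  0.4478]
ft_torque [-0.0171  0.0344  0.0498]
finger_gap 0.0941428691200799
0.0188
scene {'mtx': array([[423.1499,   0.    , 255.4401],
       [  0.    , 423.1499, 186.6474],
       [  0.    ,   0.    ,   1.    ]]), 'rvec': array([ 1.3825, -2.2809,  0.832 ]), 'tvec': array([0.2452, 0.4811, 0.9845])}
cam pos [-0.113   0.3457  1.0624] fwd [ 0.564  -0.3031 -0.7681]
top {'mtx': array([[389.2158,   0.    , 254.9671],
       [  0.    , 389.2158, 193.4811],
       [  0.    ,   0.    ,   1.    ]]), 'rvec': array([ 2.1548, -2.1544,  0.1316]), 'tvec': array([0.0115, 0.5644, 1.185 ])}
cam pos [0.4112 0.0069 1.2466] fwd [ 0.1255  0.0039 -0.9921]
```

View pics/scene0.png

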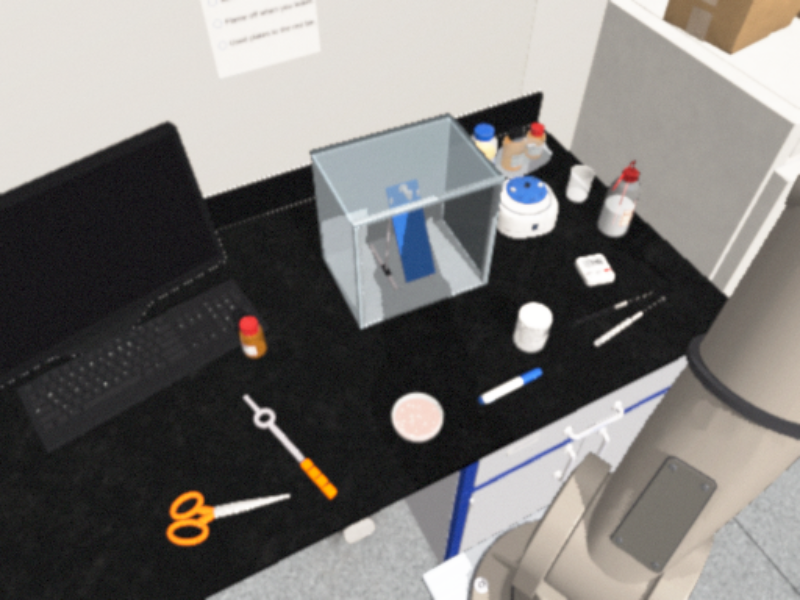

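View pics/top0.png

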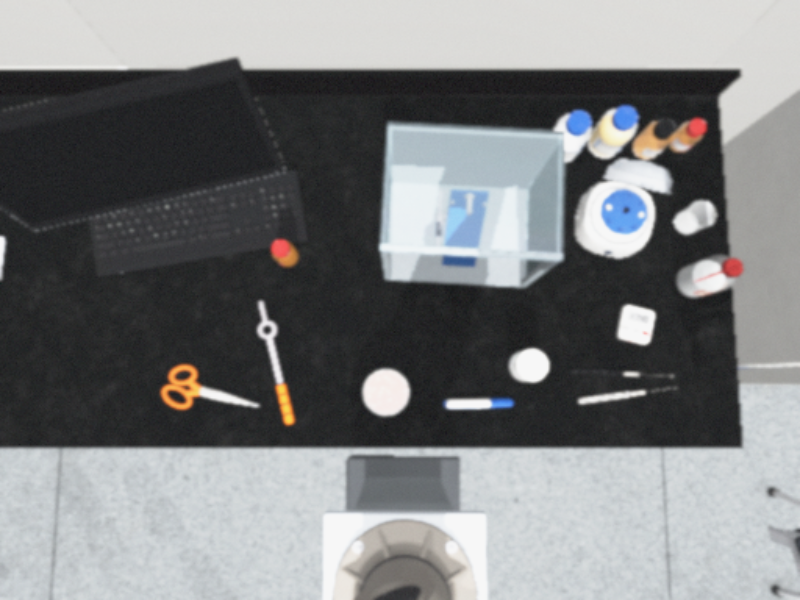

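The scene view shows the key at left (eye ≈(264,418), handle end ≈(333,495)) and the hook and blue board visible through the cupboard roof. In the top view the key runs from nose (262,303) to handle end (290,422), and the cupboard front is at row ~285. Next I'll measure these.

```bash
cat > h.py <<'E'
import cv2, numpy as np
from rig import sensors, imaging, ctrl
np.set_printoptions(precision=4,suppress=True)
def cam(n):
    p=imaging.camera_params(n); R=cv2.Rodrigues(np.array(p['rvec'],float))[0]; t=np.array(p['tvec'],float).ravel()
    return np.array(p['mtx']),R,t
def ray(n,uv):
    K,R,t=cam(n); d=R.T@np.linalg.inv(K)@np.array([uv[0],uv[1],1.]); return -R.T@t,d
def onz(n,uv,z):
    c,d=ray(n,uv); return c+d*(z-c[2])/d[2]
def proj(n,P):
    K,R,t=cam(n); q=K@(R@np.array(P,float)+t); return q[:2]/q[2]
def tri(a,b):
    (c1,d1),(c2,d2)=ray('top',a),ray('scene',b)
    d1/=np.linalg.norm(d1);d2/=np.linalg.norm(d2)
    s=np.linalg.lstsq(np.stack([d1,-d2],1),c2-c1,rcond=None)[0]
    p,q=c1+s[0]*d1,c2+s[1]*d2
    return (p+q)/2,np.linalg.norm(p-q)
def img(n): return cv2.cvtColor(imaging.camera(n),cv2.COLOR_RGB2BGR)
def crop(im,x0,y0,x1,y1,k,f):
    cv2.imwrite('pics/'+f,cv2.resize(im[y0:y1,x0:x1],None,fx=k,fy=k,interpolation=cv2.INTER_CUBIC))
E
python3 - <<'E'
from h import *
t=img('top'); s=img('scene'); cv2.imwrite('pics/top_raw.png',t); cv2.imwrite('pics/scene_raw.png',s)
crop(t,235,70,375,195,5,'t_cup.png'); crop(s,190,65,330,215,4,'s_cup.png'); crop(t,150,180,200,280,6,'t_key.png')
f=512/800
# key by masks
hsv=cv2.cvtColor(t,cv2.COLOR_BGR2HSV)
m=cv2.inRange(hsv,(8,120,120),(28,255,255)); n,l,st,ce=cv2.connectedComponentsWithStats(m)
for i in range(1,n):
    if st[i,4]>15:
        print(st[i],ce[i],onz('top',ce[i],.014))
E
```

```text
[408  82  14  12  92] [414.9674  89.087 ] [ 0.9143 -0.5159  0.014 ]
[433  82  15  10  65] [438.8923  87.4308] [ 0.9199 -0.595   0.014 ]
[174 155  17  16 104] [184.3365 164.7596] [0.6605 0.2395 0.014 ]
[103 233  26  30 468] [115.8013 247.2756] [0.3968 0.4488 0.014 ]
[176 245  13  28 212] [182.1085 258.2925] [0.3628 0.2396 0.014 ]
```

View pics/t_cup.png

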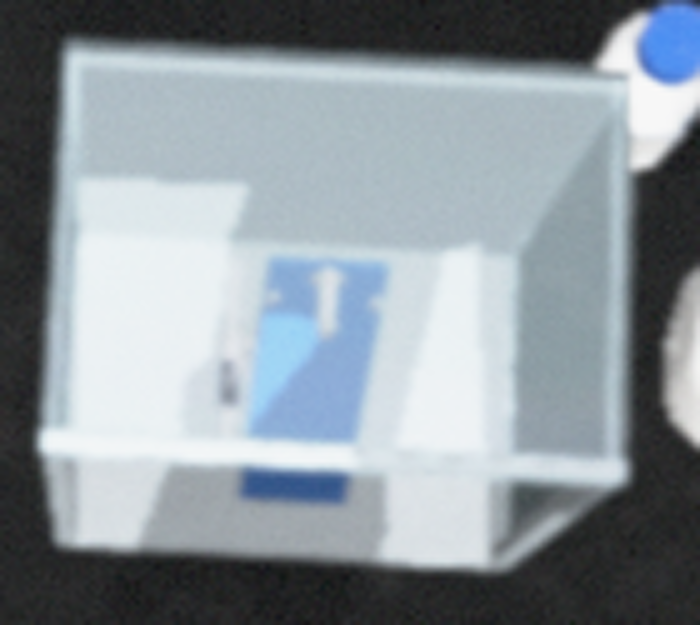

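View pics/s_cup.png

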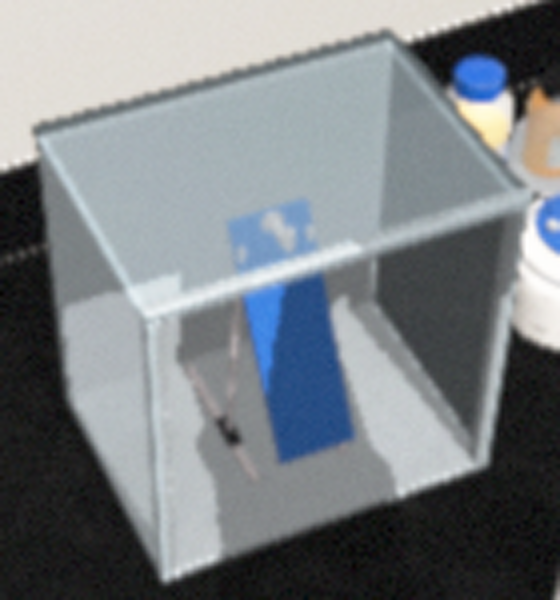

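View pics/t_key.png

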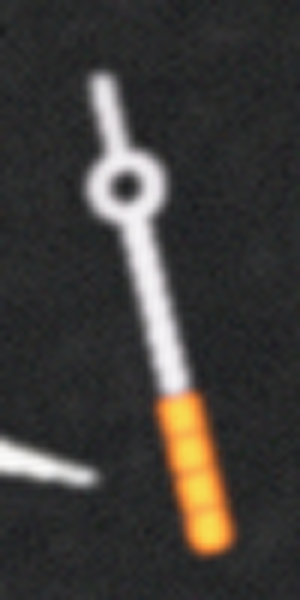

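Top crop: the bar of the hook runs from about (327,265) at the board's upper edge to about (327,335) at the tip. The cupboard's front bottom corners are at (57,548) and (497,572). In the key crop the eye is at (126,187) and the handle end at (212,552).

```bash
python3 - <<'E'
from h import *
T=lambda u,v,x0,y0,k:(x0+(u+.5)/k-.5,y0+(v+.5)/k-.5)
tc=lambda u,v:T(u,v,235,70,5); sc=lambda u,v:T(u,v,190,65,4); tk=lambda u,v:T(u,v,150,180,6)
L=onz('top',tc(57,548),0);R=onz('top',tc(497,572),0)
print('frontbot top',L,R,'scene',onz('scene',sc(165,582),0),onz('scene',sc(488,465),0))
# roof corners z=.286
r=[onz('top',tc(*p),.286) for p in [(40,430),(628,470),(66,45),(628,75)]];print('roof top FL FR BL BR');print(np.array(r))
r2=[onz('scene',sc(*p),.286) for p in [(150,315),(525,200),(38,130),(385,35)]];print(np.array(r2))
fl=(r[0]+r[1])/2
y=(L-R)/np.linalg.norm(L-R); print('width',np.linalg.norm(L-R),'yaw from front',np.arctan2(-y[0],y[1]))
y2=r[0]-r[1]; print('roof yaw',np.arctan2(-y2[0],y2[1]),np.linalg.norm(y2))
y3=r2[0]-r2[1]; print('scene roof yaw',np.arctan2(-y3[0],y3[1]),np.linalg.norm(y3))
O=(L+R)/2
ax=lambda p:(lambda d:(d[0]*y[1]-d[1]*y[0], d[:2]@y[:2]))((p-O))
for nm,p,z in [('tip end lo',(327,338),.2295),('tip end hi',(327,330),.2425),('root',(328,262),.231),('boardL',(268,258),.231),('boardR',(389,263),.231),('footL',(241,497),.008),('footR',(345,502),.008)]:
    q=onz('top',tc(*p),z); print(nm,q,ax(q))
print('scene tip',[ (q:=onz('scene',sc(*p),z),ax(q)) for p,z in [((290,243),.2425),((228,218),.231),((308,198),.231)]])
print('key', *[onz('top',tk(*p),z) for p,z in [((103,75),.0045),((126,187),.0035),((180,400),.007),((212,552),.007)]])
# table edge
print('table edge', onz('top',(190*1.,285.5),0), onz('top',(100,285.5),0))
E
```

```text
frontbot top [0.6156 0.0409 0.    ] [ 0.5998 -0.2439  0.    ] scene [0.6179 0.039  0.    ] [ 0.6037 -0.2503  0.    ]
roof top FL FR BL BR
[[ 0.6289  0.0419  0.286 ]
 [ 0.6083 -0.2534  0.286 ]
 [ 0.832   0.0293  0.286 ]
 [ 0.8155 -0.2603  0.286 ]]
[[ 0.6212  0.0366  0.286 ]
 [ 0.6047 -0.2444  0.286 ]
 [ 0.8307  0.0272  0.286 ]
 [ 0.8158 -0.255   0.286 ]]
width 0.28526096908818843 yaw from front -0.05531982869931445
roof yaw -0.06967556119036349 0.2959507124607817
scene roof yaw -0.058430680750199755 0.28143628504574847
tip end lo [ 0.692  -0.1098  0.2295] (np.float64(0.084622248768999), np.float64(-0.0036120174622581184))
tip end hi [ 0.6928 -0.1084  0.2425] (np.float64(0.08530415227098408), np.float64(-0.002140872678907821))
root [ 0.7336 -0.1108  0.231 ] (np.float64(0.12620034680529665), np.float64(-0.0022668520221925067))
boardL [ 0.7359 -0.0785  0.231 ] (np.float64(0.12665973364329003), np.float64(0.030071251668671594))
boardR [ 0.733  -0.1436  0.231 ] (np.float64(0.12743541506840161), np.float64(-0.03505475820119385))
footL [ 0.6477 -0.0782  0.008 ] (np.float64(0.03859257592377651), np.float64(0.025515685251681578))
footR [ 0.6444 -0.1453  0.008 ] (np.float64(0.03901066967399489), np.float64(-0.04171601913166739))
scene tip [(array([ 0.6828, -0.1013,  0.2425]), (np.float64(0.07497782520307983), np.float64(0.004345608556648331))), (array([ 0.739 , -0.0799,  0.231 ]), (np.float64(0.12982407247313776), np.float64(0.028869282147226293))), (array([ 0.7316, -0.1431,  0.231 ]), (np.float64(0.12601492700423597), np.float64(-0.034682386375997035)))]
key [0.5729 0.2959 0.0045] [0.5127 0.2821 0.0035] [0.4    0.2498 0.007 ] [0.3214 0.2311 0.007 ]
table edge [0.278  0.2154 0.    ] [0.2778 0.4981 0.    ]
```

Call:
{"name": "send_rows", "arguments": {"targets": [{"dx":0.017,"dy":0.034,"dz":0},{"dx":0.017,"dy":0.034,"dz":0},{"dx":0.017,"dy":0.034,"dz":0},{"dx":0.017,"dy":0.034,"dz":0},{"dx":0.017,"dy":0.034,"dz":0},{"dx":0.017,"dy":0.034,"dz":0},{"dx":0.017,"dy":0.034,"dz":0},{"dx":0.017,"dy":0.034,"dz":0},{"dx":0.017,"dy":0.034,"dz":0},{"dx":0.017,"dy":0.034,"dz":0},{"dx":0.017,"dy":0.034,"dz":0},{"dx":0.017,"dy":0.034,"dz":0},{"dx":0.017,"dy":0.034,"dz":0},{"dx":0.017,"dy":0.034,"dz":0},{"dx":0.017,"dy":0.034,"dz":0},{"dx":0.017,"dy":0.034,"dz":0}]}}

```text
invalid input
```

Call:
{"name": "send_rows", "arguments": {"targets": [{"dx":0.017,"dy":0.034,"dz":0,"yaw":0,"gripper":1},{"dx":0.017,"dy":0.034,"dz":0,"yaw":0,"gripper":1},{"dx":0.017,"dy":0.034,"dz":0,"yaw":0,"gripper":1},{"dx":0.017,"dy":0.034,"dz":0,"yaw":0,"gripper":1},{"dx":0.017,"dy":0.034,"dz":0,"yaw":0,"gripper":1},{"dx":0.017,"dy":0.034,"dz":0,"yaw":0,"gripper":1},{"dx":0.017,"dy":0.034,"dz":0,"yaw":0,"gripper":1},{"dx":0.017,"dy":0.034,"dz":0,"yaw":0,"gripper":1},{"dx":0.017,"dy":0.034,"dz":0,"yaw":0,"gripper":1},{"dx":0.017,"dy":0.034,"dz":0,"yaw":0,"gripper":1},{"dx":0.017,"dy":0.034,"dz":0,"yaw":0,"gripper":1},{"dx":0.017,"dy":0.034,"dz":0,"yaw":0,"gripper":1},{"dx":0.017,"dy":0.034,"dz":0,"yaw":0,"gripper":1},{"dx":0.017,"dy":0.034,"dz":0,"yaw":0,"gripper":1},{"dx":0.017,"dy":0.034,"dz":0,"yaw":0,"gripper":1},{"dx":0.017,"dy":0.034,"dz":0,"yaw":0,"gripper":1}], "grip_force": 40}}

```text
clock: 1.53
ee_pos: [0.451, -0.1051, 0.2057]
orientation: [[0.0, 0.964, 0.264], [-0.0, 0.264, -0.964], [-1.0, 0.0, 0.0]]
contact_force: [0.8, -0.5, 0.2]
finger_gap: 0.0937
```

Call:
{"name": "send_rows", "arguments": {"targets": [{"dx":-0.007,"dy":0.035,"dz":0,"yaw":0,"gripper":1},{"dx":-0.007,"dy":0.035,"dz":0,"yaw":0,"gripper":1},{"dx":-0.007,"dy":0.035,"dz":0,"yaw":0,"gripper":1},{"dx":-0.009,"dy":0.035,"dz":0,"yaw":0,"gripper":1},{"dx":-0.01,"dy":0.035,"dz":-0.005,"yaw":0,"gripper":1},{"dx":-0.01,"dy":0.035,"dz":-0.01,"yaw":0,"gripper":1},{"dx":-0.01,"dy":0.035,"dz":-0.015,"yaw":0,"gripper":1},{"dx":-0.01,"dy":0.035,"dz":-0.02,"yaw":0,"gripper":1},{"dx":-0.013,"dy":0.03,"dz":-0.02,"yaw":0,"gripper":1},{"dx":-0.016,"dy":0.034,"dz":-0.02,"yaw":0,"gripper":1},{"dx":0,"dy":0,"dz":-0.03,"yaw":0,"gripper":1},{"dx":0,"dy":0,"dz":0,"yaw":0,"gripper":1}]}}

```text
clock: 2.53
ee_pos: [0.349, 0.2365, 0.0823]
orientation: [[-0.005, 0.963, 0.268], [-0.002, 0.268, -0.963], [-1.0, -0.005, 0.0]]
contact_force: [-0.7, -3.0, -1.6]
finger_gap: 0.094
```

```bash
python3 - <<'E'
from h import *
print(sensors.state()['joint_pos'])
cv2.imwrite('pics/s1.png',cv2.resize(img('scene')[180:384,60:330],None,fx=2.8,fy=2.8))
E
```

```text
[-0.1103  0.2553 -0.7034  2.228   0.2418  0.7367 -2.2782]
```

View pics/s1.png

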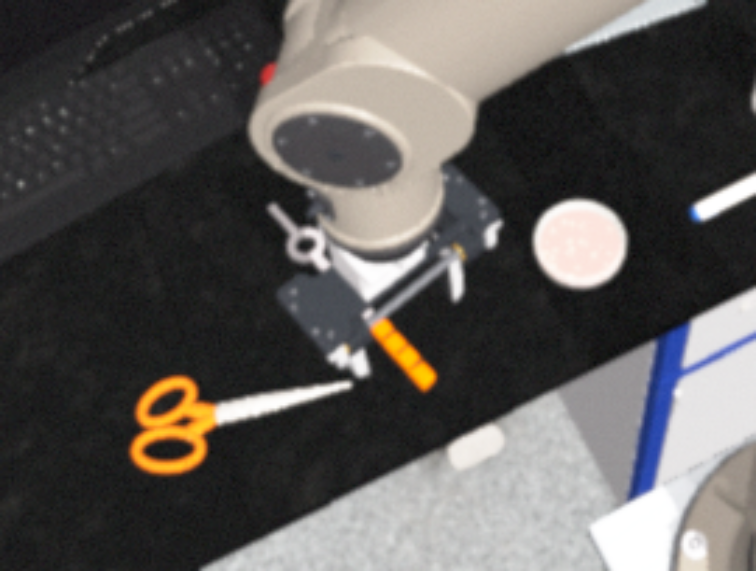

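Call:
{"name": "send_rows", "arguments": {"targets": [{"dx":0,"dy":0,"dz":-0.01,"yaw":0,"gripper":0.5},{"dx":0,"dy":0,"dz":-0.015,"yaw":0,"gripper":0.5},{"dx":0,"dy":0,"dz":-0.015,"yaw":0,"gripper":0.5},{"dx":0,"dy":0,"dz":-0.012,"yaw":0,"gripper":0.5},{"dx":0,"dy":0,"dz":-0.008,"yaw":0,"gripper":0.5},{"dx":0,"dy":0,"dz":0,"yaw":0,"gripper":0.5},{"dx":0,"dy":0,"dz":0,"yaw":0,"gripper":0.5}]}}

```text
clock: 3.17
ee_pos: [0.3525, 0.2361, 0.0264]
orientation: [[0.001, 0.965, 0.264], [-0.0, 0.264, -0.965], [-1.0, 0.0, 0.0]]
contact_force: [-0.4, 0.4, 0.7]
finger_gap: 0.0506
```

Call:
{"name": "send_rows", "arguments": {"targets": [{"dx":0,"dy":0.001,"dz":-0.01,"yaw":0,"gripper":0.5},{"dx":0,"dy":0.001,"dz":-0.008,"yaw":0,"gripper":0.5},{"dx":0,"dy":0,"dz":-0.005,"yaw":0,"gripper":0.5},{"dx":0,"dy":0,"dz":0,"yaw":0,"gripper":0.3},{"dx":0,"dy":0,"dz":0,"yaw":0,"gripper":0.1},{"dx":0,"dy":0,"dz":0,"yaw":0,"gripper":0},{"dx":0,"dy":0,"dz":0,"yaw":0,"gripper":0},{"dx":0,"dy":0,"dz":0,"yaw":0,"gripper":0},{"dx":0,"dy":0,"dz":0,"yaw":0,"gripper":0}]}}

```text
clock: 3.92
ee_pos: [0.3521, 0.2384, 0.0031]
orientation: [[0.0, 0.964, 0.264], [0.0, 0.264, -0.964], [-1.0, 0.0, -0.0]]
contact_force: [-0.1, 0.2, 1.9]
finger_gap: 0.0157
```

Gripped, with a gap of 15.7 mm. I'll raise the grip force and lift.

Call:
{"name": "send_rows", "arguments": {"targets": [{"dx":0,"dy":0,"dz":0,"yaw":0,"gripper":0},{"dx":0,"dy":0,"dz":0.005,"yaw":0,"gripper":0},{"dx":0,"dy":0,"dz":0.01,"yaw":0,"gripper":0},{"dx":0,"dy":0,"dz":0.015,"yaw":0,"gripper":0},{"dx":0,"dy":0,"dz":0.02,"yaw":0,"gripper":0},{"dx":0,"dy":0,"dz":0.025,"yaw":0,"gripper":0},{"dx":0,"dy":0,"dz":0.025,"yaw":0,"gripper":0},{"dx":0,"dy":0,"dz":0.02,"yaw":0,"gripper":0},{"dx":0,"dy":0,"dz":0.02,"yaw":0,"gripper":0},{"dx":0,"dy":0,"dz":0,"yaw":0,"gripper":0}], "grip_force": 60}}

```text
clock: 4.75
ee_pos: [0.3531, 0.2395, 0.1468]
orientation: [[0.005, 0.964, 0.265], [0.002, 0.265, -0.964], [-1.0, 0.005, -0.001]]
contact_force: [-0.0, 0.7, -1.6]
finger_gap: 0.0153
```

```bash
python3 - <<'E'
from h import *
print(sensors.state()['ft_torque'])
cv2.imwrite('pics/s2.png',cv2.resize(img('scene')[180:384,60:330],None,fx=2.8,fy=2.8))
E
```

```text
[ 0.088   0.0166 -0.0361]
```

View pics/s2.png

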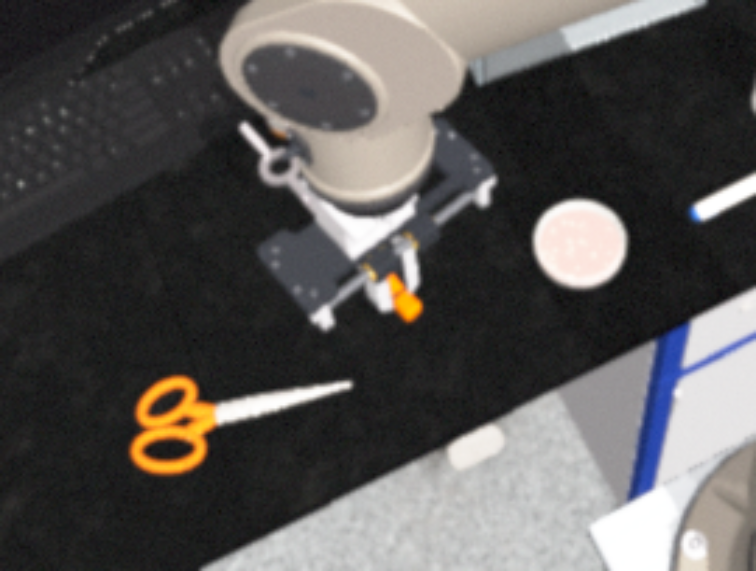

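```bash
python3 - <<'E'
from h import *
s=sensors.state();p=np.array(s['ee_pos'])
for a in (-20,-10,0,10,20):
    t=np.radians(a);e=p+[0,0,.005]+.166*np.array([np.cos(t)*.966,np.cos(t)*.257,np.sin(t)]);print(a,(proj('scene',e)-[60,180])*2.8,(proj('top',e)))
E
```

```text
-20 [296.7135 206.4542] [164.9435 211.3949]
-10 [287.3462 185.5557] [162.1088 208.1394]
0 [280.6328 166.8621] [159.457  206.3837]
10 [276.89   150.9474] [157.0783 206.2954]
20 [276.4141 138.4071] [155.0693 208.0145]
```

Call:
{"name": "send_rows", "arguments": {"targets": [{"dx":0,"dy":0,"dz":0.02,"yaw":0,"gripper":0},{"dx":0,"dy":0,"dz":0.025,"yaw":0,"gripper":0},{"dx":0,"dy":-0.005,"dz":0.025,"yaw":0,"gripper":0},{"dx":0,"dy":-0.015,"dz":0.025,"yaw":-0.01,"gripper":0},{"dx":0.005,"dy":-0.02,"dz":0.025,"yaw":-0.02,"gripper":0},{"dx":0.01,"dy":-0.025,"dz":0.025,"yaw":-0.025,"gripper":0},{"dx":0.01,"dy":-0.025,"dz":0.015,"yaw":-0.025,"gripper":0},{"dx":0.01,"dy":-0.025,"dz":0,"yaw":-0.025,"gripper":0},{"dx":0.01,"dy":-0.025,"dz":0,"yaw":-0.025,"gripper":0},{"dx":0.01,"dy":-0.025,"dz":0,"yaw":-0.025,"gripper":0},{"dx":0.01,"dy":-0.025,"dz":0,"yaw":-0.025,"gripper":0},{"dx":0.01,"dy":-0.025,"dz":0,"yaw":-0.025,"gripper":0},{"dx":0.01,"dy":-0.025,"dz":0,"yaw":-0.025,"gripper":0},{"dx":0.01,"dy":-0.025,"dz":0,"yaw":-0.025,"gripper":0},{"dx":0.01,"dy":-0.025,"dz":0,"yaw":-0.025,"gripper":0},{"dx":0.01,"dy":-0.025,"dz":0,"yaw":-0.025,"gripper":0},{"dx":0.01,"dy":-0.02,"dz":0,"yaw":-0.02,"gripper":0},{"dx":0.01,"dy":-0.015,"dz":0,"yaw":-0.016,"gripper":0},{"dx":0,"dy":0,"dz":0,"yaw":0,"gripper":0}]}}

```text
clock: 6.38
ee_pos: [0.4883, -0.1146, 0.3022]
orientation: [[-0.001, 0.997, -0.078], [0.0, -0.078, -0.997], [-1.0, -0.001, -0.0]]
contact_force: [-0.6, -0.2, -2.4]
finger_gap: 0.0154
```

```bash
python3 - <<'E'
from h import *
s=sensors.state();print(s['joint_pos'],s['ee_pos'],s['contact_force'],s['ft_torque'])
cv2.imwrite('pics/s3.png',cv2.resize(img('scene')[30:280,150:400],None,fx=2.4,fy=2.4))
E
```

```text
[ 0.3896  0.0779 -0.3036  1.8447  0.0246  1.2234 -1.57  ] [ 0.4883 -0.1146  0.3022] [-0.637  -0.1621 -2.4154] [0.0586 0.1056 0.008 ]
```

View pics/s3.png

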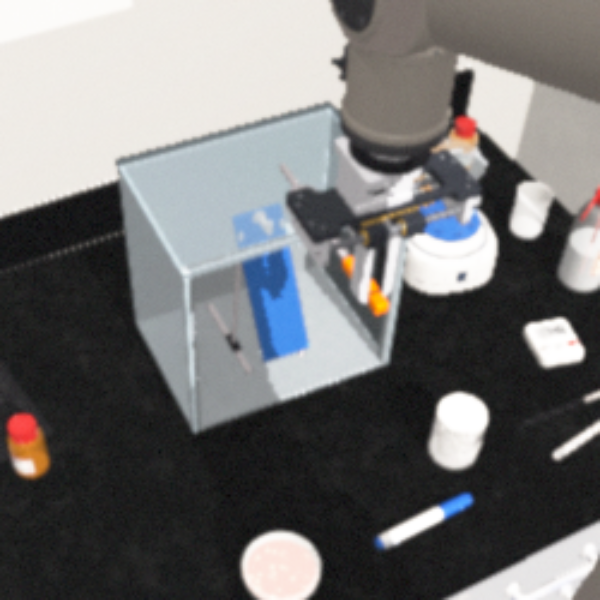

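Call:
{"name": "send_rows", "arguments": {"targets": [{"dx":0.003,"dy":0.006,"dz":0,"yaw":0.008,"gripper":0},{"dx":0.004,"dy":0.006,"dz":-0.003,"yaw":0.008,"gripper":0},{"dx":0.003,"dy":0.005,"dz":-0.004,"yaw":0.006,"gripper":0},{"dx":0,"dy":0,"dz":-0.003,"yaw":0,"gripper":0},{"dx":0,"dy":0,"dz":-0.002,"yaw":0,"gripper":0},{"dx":0,"dy":0,"dz":-0.002,"yaw":0,"gripper":0},{"dx":0,"dy":0,"dz":0,"yaw":0,"gripper":0}]}}

```text
clock: 7.02
ee_pos: [0.4968, -0.0946, 0.2886]
orientation: [[-0.0, 0.999, -0.051], [0.0, -0.051, -0.999], [-1.0, -0.0, -0.0]]
contact_force: [1.0, 1.5, 0.3]
finger_gap: 0.0154
```

Call:
{"name": "send_rows", "arguments": {"targets": [{"dx":0,"dy":0,"dz":-0.002,"yaw":0,"gripper":0},{"dx":0,"dy":0,"dz":-0.002,"yaw":0,"gripper":0}], "grip_force": 30}}

```text
clock: 7.18
ee_pos: [0.4969, -0.0949, 0.2851]
orientation: [[0.001, 0.999, -0.052], [-0.0, -0.052, -0.999], [-1.0, 0.001, 0.0]]
contact_force: [-1.5, -0.5, 1.1]
finger_gap: 0.0153
```

Call:
{"name": "send_rows", "arguments": {"targets": [{"dx":0,"dy":0,"dz":-0.002,"yaw":0,"gripper":0},{"dx":0,"dy":0,"dz":0,"yaw":0,"gripper":0}]}}

```text
clock: 7.35
ee_pos: [0.4969, -0.0948, 0.2826]
orientation: [[0.0, 0.999, -0.052], [-0.0, -0.052, -0.999], [-1.0, 0.0, 0.0]]
contact_force: [0.6, -0.1, 0.8]
finger_gap: 0.0153
```

Call:
{"name": "send_rows", "arguments": {"targets": [{"dx":0,"dy":0,"dz":-0.002,"yaw":0,"gripper":0},{"dx":0,"dy":0,"dz":-0.002,"yaw":0,"gripper":0}]}}

```text
clock: 7.52
ee_pos: [0.497, -0.0947, 0.2789]
orientation: [[0.0, 0.999, -0.051], [-0.0, -0.051, -0.999], [-1.0, 0.0, 0.0]]
contact_force: [0.4, -0.5, 0.5]
finger_gap: 0.0154
```

Call:
{"name": "send_rows", "arguments": {"targets": [{"dx":0,"dy":0,"dz":-0.002,"yaw":0,"gripper":0},{"dx":0,"dy":0,"dz":-0.002,"yaw":0,"gripper":0}]}}

```text
clock: 7.68
ee_pos: [0.4971, -0.0947, 0.2747]
orientation: [[0.0, 0.999, -0.051], [0.0, -0.051, -0.999], [-1.0, 0.0, -0.0]]
contact_force: [-0.0, -0.5, 1.1]
finger_gap: 0.0153
```

Call:
{"name": "send_rows", "arguments": {"targets": [{"dx":0,"dy":0,"dz":-0.002,"yaw":0,"gripper":0},{"dx":0,"dy":0,"dz":-0.002,"yaw":0,"gripper":0}]}}

```text
clock: 7.85
ee_pos: [0.497, -0.0946, 0.2707]
orientation: [[0.0, 0.999, -0.051], [0.0, -0.051, -0.999], [-1.0, 0.0, -0.0]]
contact_force: [1.0, -0.7, 0.7]
finger_gap: 0.0155
```

```bash
cat > tilt.py <<'E'
from h import *
import sys
a=img('scene'); b=img('top'); f=sys.argv[1]
s=sensors.state();p=np.array(s['ee_pos']); d=np.array(s['orientation'])[:,1]; d[2]=0
print(p,s['contact_force'],'torque',s['ft_torque'])
for g in (0,10,20,30,40,50):
    t=np.radians(g); q=lambda L:p+[0,0,.0045]+L*(np.cos(t)*d+np.sin(t)*np.array([0,0,1]))
    print(g,'eye',proj('scene',q(.166)),proj('top',q(.166)),'nose',proj('scene',q(.226)),proj('top',q(.226)))
K=5
crop(a,190,50,320,170,K,f+'_s.png'); crop(b,230,60,380,180,K,f+'_t.png')
E
python3 tilt.py k1
```

```text
[ 0.4968 -0.0946  0.2706] [ 0.8191 -0.0644  0.389 ] torque [-0.0292 -0.2485 -0.0463]
0 eye [266.3719 120.7528] [299.5277 143.6163] nose [257.2856 107.9986] [300.3981 120.9087]
10 eye [267.0644 113.2886] [300.7645 141.6728] nose [257.9604  97.715 ] [302.1226 117.3265]
20 eye [268.5879 106.8673] [301.9599 141.7126] nose [259.7248  88.6239] [303.8309 116.3533]
30 eye [270.9596 101.7319] [303.0695 143.9202] nose [262.6369  81.0668] [305.4603 118.3648]
40 eye [274.1752  98.1268] [304.0442 148.4143] nose [266.7328  75.4141] [306.9358 123.6714]
50 eye [278.2012  96.285 ] [304.8334 155.2179] nose [272.0127  72.0504] [308.1733 132.456 ]
```

View pics/k1_s.png

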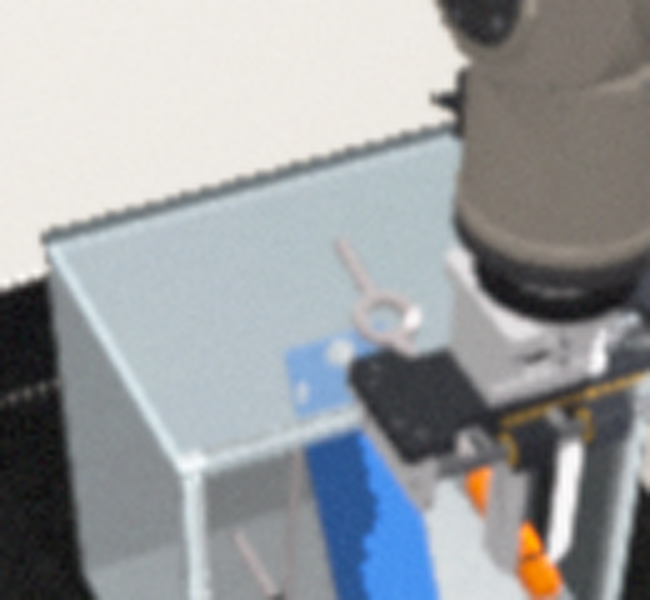

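View pics/k1_t.png

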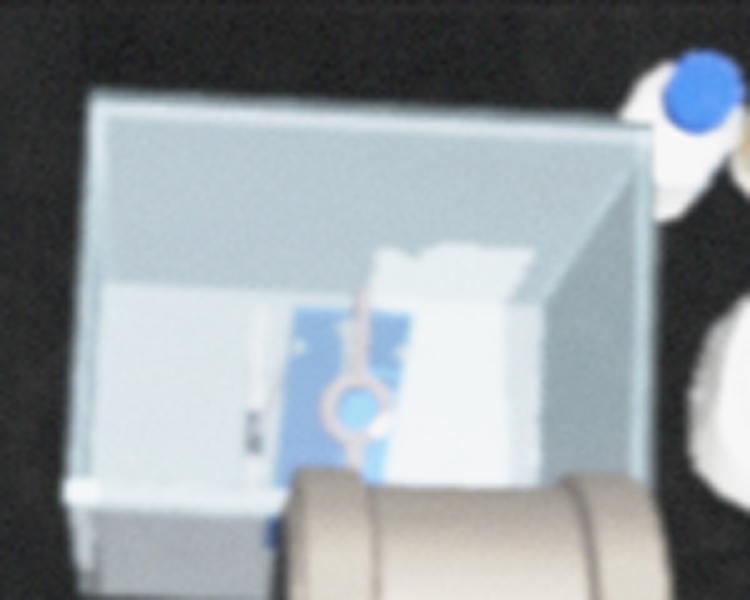

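Call:
{"name": "send_rows", "arguments": {"targets": [{"dx":0,"dy":0,"dz":-0.003,"yaw":0,"gripper":0},{"dx":0,"dy":0,"dz":-0.003,"yaw":0,"gripper":0},{"dx":0,"dy":0,"dz":-0.003,"yaw":0,"gripper":0},{"dx":0,"dy":0,"dz":-0.003,"yaw":0,"gripper":0},{"dx":0,"dy":0,"dz":-0.003,"yaw":0,"gripper":0},{"dx":0,"dy":0,"dz":-0.003,"yaw":0,"gripper":0}]}}

```text
clock: 8.45
ee_pos: [0.4969, -0.0946, 0.2525]
orientation: [[-0.0, 0.999, -0.051], [0.0, -0.051, -0.999], [-1.0, -0.0, -0.0]]
contact_force: [0.1, 0.6, 1.3]
finger_gap: 0.0155
```

Call:
{"name": "send_rows", "arguments": {"targets": [{"dx":0,"dy":0,"dz":-0.003,"yaw":0,"gripper":0},{"dx":0,"dy":0,"dz":-0.003,"yaw":0,"gripper":0},{"dx":0,"dy":0,"dz":-0.003,"yaw":0,"gripper":0},{"dx":0,"dy":0,"dz":-0.003,"yaw":0,"gripper":0},{"dx":0,"dy":0,"dz":-0.003,"yaw":0,"gripper":0},{"dx":0,"dy":0,"dz":-0.003,"yaw":0,"gripper":0},{"dx":0,"dy":0,"dz":-0.003,"yaw":0,"gripper":0},{"dx":0,"dy":0,"dz":0,"yaw":0,"gripper":0}]}}

```text
clock: 9.12
ee_pos: [0.4966, -0.0946, 0.2312]
orientation: [[-0.001, 0.999, -0.051], [0.0, -0.051, -0.999], [-1.0, -0.001, -0.0]]
contact_force: [-1.1, 1.2, -0.3]
finger_gap: 0.0158
```

Call:
{"name": "send_rows", "arguments": {"targets": [{"dx":0,"dy":0,"dz":0,"yaw":0,"gripper":0},{"dx":0,"dy":0,"dz":0,"yaw":0,"gripper":0}], "grip_force": 60}}

```text
clock: 9.28
ee_pos: [0.4967, -0.0946, 0.2318]
orientation: [[-0.001, 0.999, -0.051], [0.0, -0.051, -0.999], [-1.0, -0.001, -0.0]]
contact_force: [-1.3, -0.7, -0.6]
finger_gap: 0.0153
```

```bash
python3 tilt.py k2
```

```text
[ 0.4968 -0.0946  0.2319] [-2.3761  0.3634 -1.0486] torque [-0.0101  0.2127  0.0364]
0 eye [266.0094 131.0559] [297.9319 147.3154] nose [257.1515 118.318 ] [298.7833 125.4179]
10 eye [266.6773 123.9841] [299.0755 145.5525] nose [257.806  108.5604] [300.3782 122.1501]
20 eye [268.153  117.9655] [300.1741 145.7048] nose [259.5211 100.023 ] [301.9474 121.4113]
30 eye [270.4517 113.2319] [301.1866 147.939 ] nose [262.3503  93.0342] [303.4324 123.5445]
40 eye [273.5676 110.0138] [302.0681 152.3578] nose [266.3253  87.9458] [304.7642 128.8252]
50 eye [277.4666 108.5274] [302.7728 158.9716] nose [271.4428  85.1185] [305.867  137.4042]
```

View pics/k2_s.png

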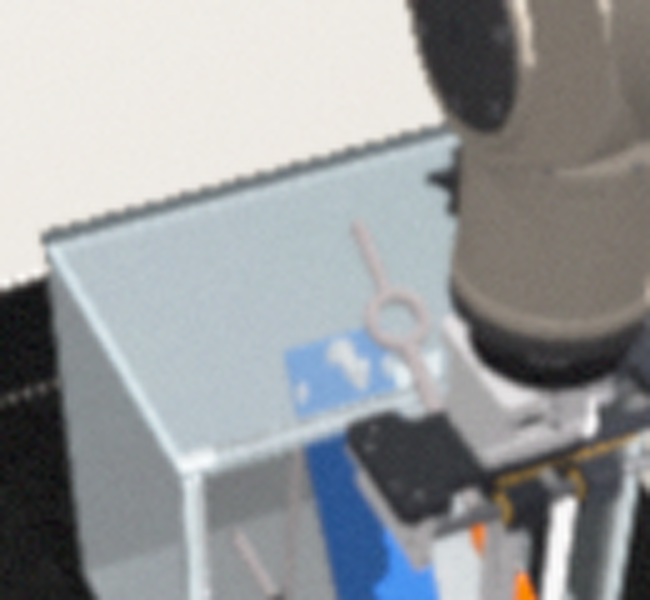

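View pics/k2_t.png

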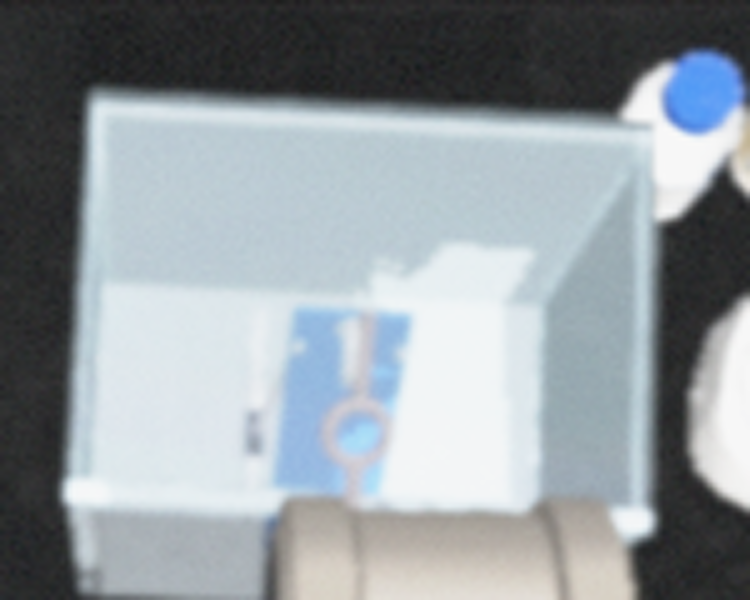

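Call:
{"name": "send_rows", "arguments": {"targets": [{"dx":0,"dy":0,"dz":0.01,"yaw":0,"gripper":0},{"dx":-0.005,"dy":-0.004,"dz":0.01,"yaw":0,"gripper":0},{"dx":-0.01,"dy":-0.01,"dz":0.005,"yaw":0,"gripper":0},{"dx":-0.015,"dy":-0.013,"dz":0,"yaw":0,"gripper":0},{"dx":-0.018,"dy":-0.015,"dz":0,"yaw":0,"gripper":0},{"dx":-0.018,"dy":-0.015,"dz":0,"yaw":0,"gripper":0},{"dx":-0.018,"dy":-0.015,"dz":0,"yaw":0,"gripper":0},{"dx":-0.015,"dy":-0.013,"dz":0,"yaw":0,"gripper":0},{"dx":-0.01,"dy":-0.008,"dz":0,"yaw":0,"gripper":0},{"dx":0,"dy":0,"dz":0,"yaw":0,"gripper":0},{"dx":0,"dy":0,"dz":0,"yaw":0,"gripper":0}]}}

```text
clock: 10.3
ee_pos: [0.3879, -0.1881, 0.258]
orientation: [[0.002, 0.999, -0.053], [-0.001, -0.053, -0.999], [-1.0, 0.002, 0.0]]
contact_force: [0.8, -0.2, -1.3]
finger_gap: 0.015
```

```bash
sed -i 's/^crop(a.*//; s/^K=5/K=5; crop(a,200,80,360,200,K,f+"_s.png"); crop(b,240,120,390,240,K,f+"_t.png")/' tilt.py; python3 tilt.py k3
```

```text
[ 0.3886 -0.1873  0.2576] [ 0.4189  0.1175 -1.2231] torque [0.0481 0.0414 0.0281]
0 eye [315.0085 137.5739] [335.822  186.2587] nose [304.3166 124.0851] [336.4084 163.2065]
10 eye [316.73   130.3085] [338.1482 185.5907] nose [306.3106 114.0431] [339.609 161.351]
20 eye [319.4455 124.1501] [340.4913 186.9753] nose [309.626  105.2757] [342.9067 162.2383]
30 eye [323.1537 119.3405] [342.7731 190.5577] nose [314.3066  98.1258] [346.1971 166.1959]
40 eye [327.8244 116.1215] [344.9035 196.4089] nose [320.3643  92.964 ] [349.3487 173.4686]
50 eye [333.3901 114.7216] [346.7845 204.4965] nose [327.762   90.1737] [352.2057 184.156 ]
```

View pics/k3_s.png

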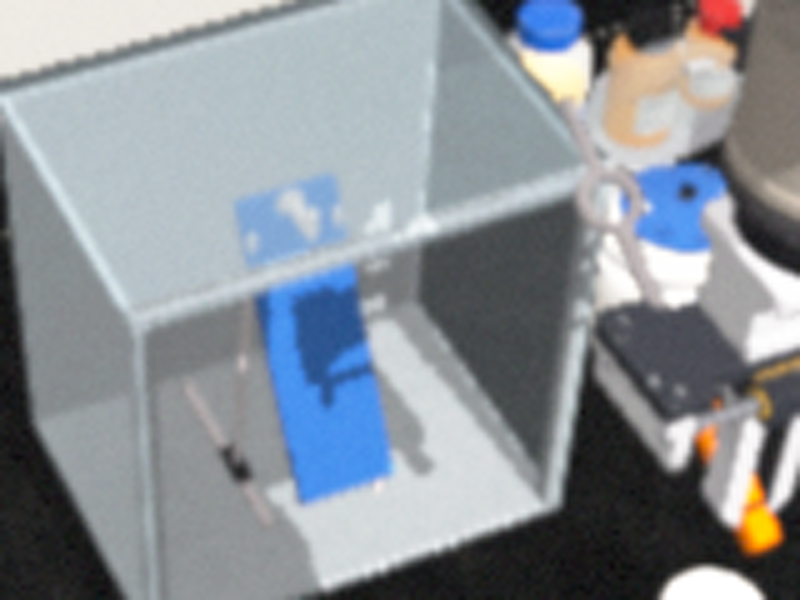

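View pics/k3_t.png

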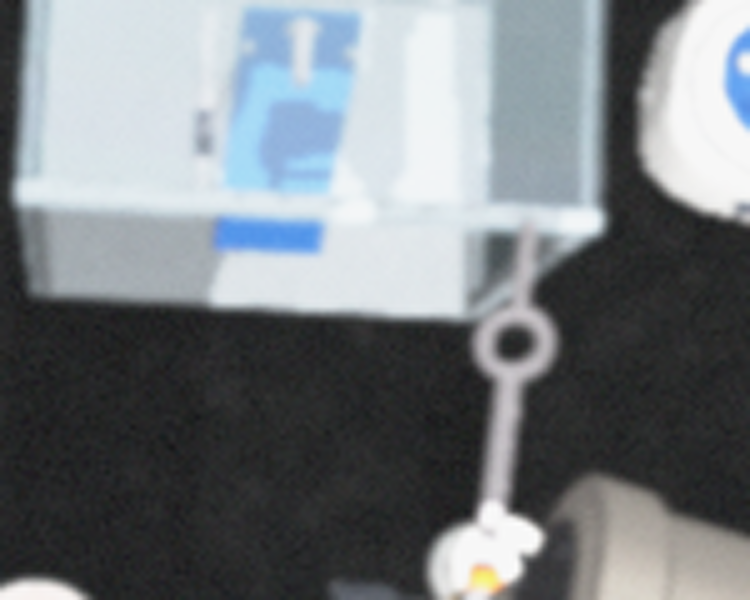

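The scene view shows the key tilted and clear of the front edge, eye at (610,197) and nose tip at (568,105). In the top view the eye is at (515,344) and the nose at (529,222). Next I'll triangulate.

```bash
python3 - <<'E'
from h import *
p=np.array(sensors.state()['ee_pos'])
s=lambda u,v:(200+(u+.5)/5-.5,80+(v+.5)/5-.5); t=lambda u,v:(240+(u+.5)/5-.5,120+(v+.5)/5-.5)
e,r=tri(t(515,344),s(610,197)); n,r2=tri(t(529,222),s(568,105))
print(e,r,n,r2); d=n-e; print('rel',e-p,n-p,np.linalg.norm(d),'tilt',np.degrees(np.arctan2(d[2],np.hypot(*d[:2]))),'tilt2',np.degrees(np.arctan2((e-p)[2]-.0045,np.hypot(*(e-p)[:2]))),'yaw',np.arctan2(d[1],d[0]),np.arctan2(*(e-p)[[1,0]]))
# hook tri: tip top & root
print('tip', tri(t(302,75),s(305,238)), 'cam heights')
E
```

```text
[ 0.5379 -0.1947  0.3416] 0.0008548103670215893 [ 0.5915 -0.1995  0.3609] 0.0016961331140647874
rel [ 0.1494 -0.0074  0.0841] [ 0.203  -0.0123  0.1033] 0.05716745991702274 tilt 19.693072001885437 tilt2 28.01642799511059 yaw -0.08982704995064188 -0.04967519757985492
tip (array([ 0.7044, -0.1103,  0.2142]), np.float64(0.0032497307672653686)) cam heights
```

Call:
{"name": "send_rows", "arguments": {"targets": [{"dx":0,"dy":0,"dz":-0.01,"yaw":0,"gripper":0},{"dx":0,"dy":0,"dz":-0.02,"yaw":0,"gripper":0},{"dx":0,"dy":0,"dz":-0.025,"yaw":0,"gripper":0},{"dx":0,"dy":0,"dz":-0.025,"yaw":0,"gripper":0},{"dx":0,"dy":0,"dz":-0.02,"yaw":0,"gripper":0},{"dx":0,"dy":0,"dz":-0.01,"yaw":0,"gripper":0},{"dx":0.005,"dy":0.006,"dz":0,"yaw":0,"gripper":0},{"dx":0.01,"dy":0.01,"dz":0,"yaw":0,"gripper":0},{"dx":0.015,"dy":0.012,"dz":0,"yaw":0,"gripper":0},{"dx":0.015,"dy":0.012,"dz":0,"yaw":0,"gripper":0},{"dx":0.015,"dy":0.012,"dz":0,"yaw":0,"gripper":0},{"dx":0.015,"dy":0.012,"dz":0,"yaw":0,"gripper":0},{"dx":0.015,"dy":0.012,"dz":0,"yaw":0,"gripper":0},{"dx":0.012,"dy":0.01,"dz":0,"yaw":0,"gripper":0},{"dx":0.008,"dy":0,"dz":0,"yaw":0,"gripper":0},{"dx":0,"dy":0,"dz":0,"yaw":0,"gripper":0},{"dx":0,"dy":0,"dz":0,"yaw":0,"gripper":0}]}}

```text
clock: 11.82
ee_pos: [0.498, -0.1018, 0.1472]
orientation: [[0.0, 0.999, -0.051], [-0.0, -0.051, -0.999], [-1.0, 0.0, 0.0]]
contact_force: [0.2, -0.7, -2.1]
finger_gap: 0.0155
```

```bash
sed -i 's/crop(a,.*/crop(a,200,65,340,185,K,f+"_s.png"); crop(b,240,80,380,200,K,f+"_t.png")/' tilt.py; python3 tilt.py k4
```

```text
[ 0.4974 -0.1023  0.1471] [ 0.3134  1.0465 -2.3741] torque [-0.004   0.0579  0.0012]
0 eye [267.4281 150.9837] [297.5222 154.3013] nose [259.0068 138.3722] [298.331  133.9971]
10 eye [268.0859 144.671 ] [298.5656 152.8603] nose [259.6724 129.637 ] [299.7847 131.2937]
20 eye [269.5075 139.4213] [299.5607 153.198 ] nose [261.3437 122.1621] [301.2022 130.9552]
30 eye [271.7035 135.4437] [300.4701 155.4497] nose [264.0651 116.248 ] [302.5299 133.2647]
40 eye [274.6638 132.9409] [301.254  159.6896] nose [267.8583 112.2096] [303.7063 138.4363]
50 eye [278.352 132.097] [301.8723 165.9073] nose [272.7112 110.3595] [304.6654 146.566 ]
```

View pics/k4_s.png

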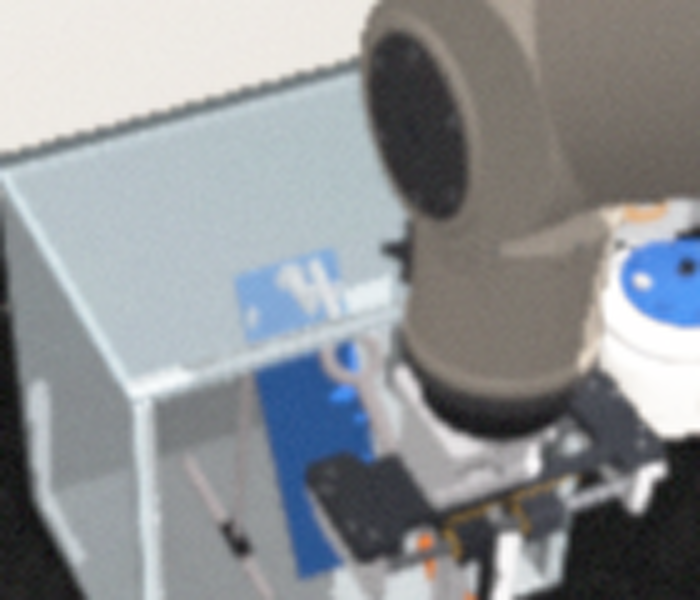

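View pics/k4_t.png

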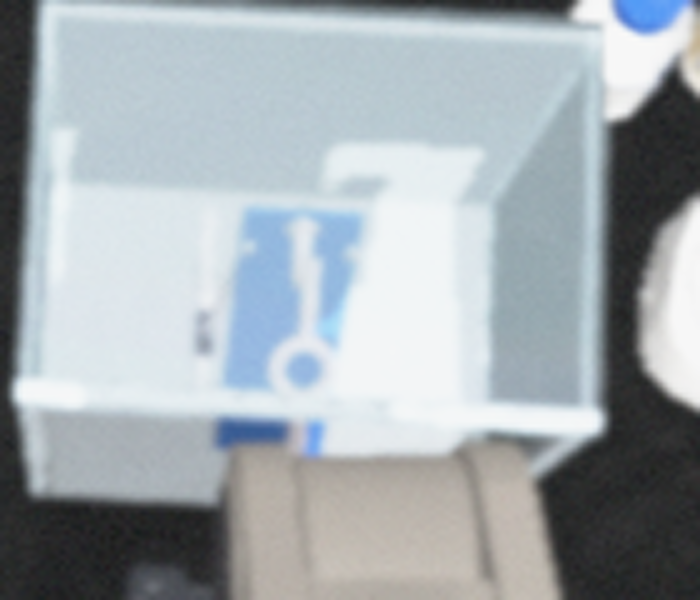

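```bash
python3 - <<'E'
from h import *
p=np.array(sensors.state()['ee_pos'])
s=lambda u,v:(200+(u+.5)/5-.5,65+(v+.5)/5-.5); t=lambda u,v:(240+(u+.5)/5-.5,80+(v+.5)/5-.5)
e,r=tri(t(302,367),s(351,357)); print(e,r,e-p)
print('eye',onz('top',t(302,367),.2305),'nose',onz('top',t(312,260),.2545),'tip',onz('top',t(303,280),.24),'root',onz('top',t(303,222),.2295))
print('nose scene',onz('scene',s(323,257),.2545))
E
```

```text
[ 0.65   -0.1094  0.2249] 0.0007180595242030929 [ 0.1527 -0.0072  0.0778]
eye [ 0.6485 -0.1091  0.2305] nose [ 0.7002 -0.1124  0.2545] tip [ 0.6935 -0.1092  0.24  ] root [ 0.7285 -0.1109  0.2295]
nose scene [ 0.7037 -0.1191  0.2545]
```

Call:
{"name": "send_rows", "arguments": {"targets": [{"dx":0.003,"dy":0,"dz":0.003,"yaw":0,"gripper":0},{"dx":0.004,"dy":0,"dz":0.004,"yaw":0,"gripper":0},{"dx":0.004,"dy":0,"dz":0.004,"yaw":0,"gripper":0},{"dx":0.004,"dy":0,"dz":0.004,"yaw":0,"gripper":0},{"dx":0.003,"dy":0,"dz":0.002,"yaw":0,"gripper":0},{"dx":0.002,"dy":0,"dz":0,"yaw":0,"gripper":0}]}}

```text
clock: 12.42
ee_pos: [0.5187, -0.1017, 0.1646]
orientation: [[0.001, 0.999, -0.051], [-0.0, -0.051, -0.999], [-1.0, 0.001, -0.0]]
contact_force: [0.0, 0.5, -1.8]
finger_gap: 0.0152
```

Call:
{"name": "send_rows", "arguments": {"targets": [{"dx":0.002,"dy":0,"dz":0,"yaw":0,"gripper":0},{"dx":0.003,"dy":0,"dz":0,"yaw":0,"gripper":0},{"dx":0.003,"dy":0,"dz":0,"yaw":0,"gripper":0}]}}

```text
clock: 12.67
ee_pos: [0.526, -0.1016, 0.1637]
orientation: [[-0.0, 0.999, -0.051], [0.0, -0.051, -0.999], [-1.0, -0.0, -0.0]]
contact_force: [-0.2, -0.1, -1.1]
finger_gap: 0.0151
```

Call:
{"name": "send_rows", "arguments": {"targets": [{"dx":0.002,"dy":0,"dz":0,"yaw":0,"gripper":0},{"dx":0.002,"dy":0,"dz":0,"yaw":0,"gripper":0},{"dx":0.002,"dy":0,"dz":0,"yaw":0,"gripper":0}]}}

```text
clock: 12.92
ee_pos: [0.532, -0.1016, 0.1638]
orientation: [[-0.0, 0.999, -0.051], [0.0, -0.051, -0.999], [-1.0, -0.0, -0.0]]
contact_force: [-0.7, -0.7, -1.1]
finger_gap: 0.0154
```

```bash
python3 tilt.py k5
```

```text
[ 0.5322 -0.1016  0.1638] [-0.354   0.4492 -0.8712] torque [0.0499 0.1026 0.014 ]
0 eye [261.8139 139.8884] [297.6716 140.965 ] nose [253.5644 127.6374] [298.4669 120.5263]
10 eye [262.3638 133.4   ] [298.7318 139.1495] nose [254.0916 118.6775] [299.9434 117.2982]
20 eye [263.6605 127.9413] [299.746  139.1161] nose [255.6005 110.9324] [301.3876 116.4278]
30 eye [265.7165 123.7248] [300.6761 141.0148] nose [258.1372 104.7052] [302.7452 118.2195]
40 eye [268.5246 120.9573] [301.4815 144.9357] nose [261.7258 100.3148] [303.9537 122.9124]
50 eye [272.0516 119.829 ] [302.1214 150.8852] nose [266.3581  98.0801] [304.9457 130.6307]
```

View pics/k5_s.png

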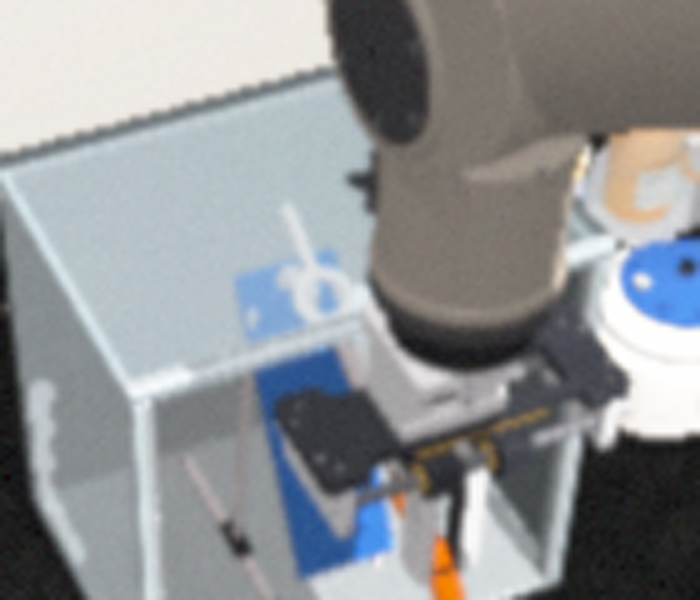

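View pics/k5_t.png

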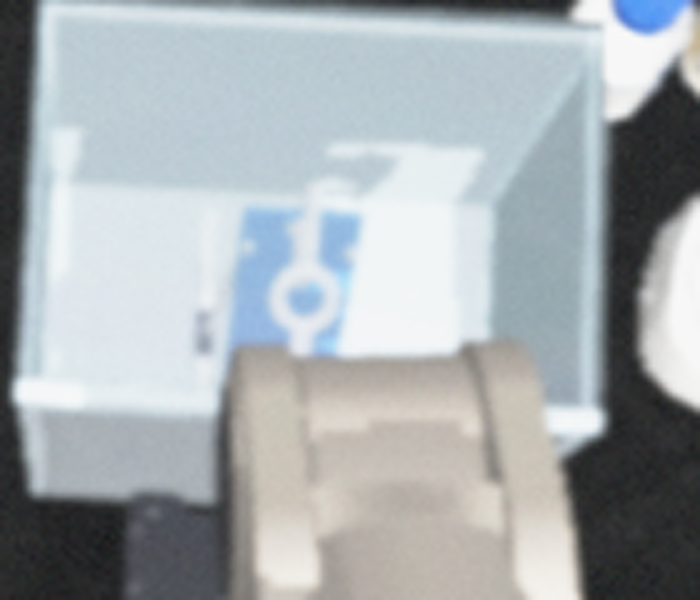

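Call:
{"name": "send_rows", "arguments": {"targets": [{"dx":0.002,"dy":0,"dz":0,"yaw":0,"gripper":0},{"dx":0.002,"dy":0,"dz":0,"yaw":0,"gripper":0}]}}

```text
clock: 13.18
ee_pos: [0.536, -0.1017, 0.1639]
orientation: [[0.0, 0.999, -0.051], [-0.0, -0.051, -0.999], [-1.0, 0.0, 0.0]]
contact_force: [-0.3, -0.3, -2.0]
finger_gap: 0.0156
```

Call:
{"name": "send_rows", "arguments": {"targets": [{"dx":0.002,"dy":0,"dz":0,"yaw":0,"gripper":0},{"dx":0.002,"dy":0,"dz":0,"yaw":0,"gripper":0}]}}

```text
clock: 13.35
ee_pos: [0.5401, -0.1017, 0.1639]
orientation: [[0.0, 0.999, -0.051], [0.0, -0.051, -0.999], [-1.0, 0.0, -0.0]]
contact_force: [0.2, 0.3, -1.5]
finger_gap: 0.0147
```

Call:
{"name": "send_rows", "arguments": {"targets": [{"dx":0.002,"dy":0,"dz":0,"yaw":0,"gripper":0},{"dx":0.002,"dy":0,"dz":0,"yaw":0,"gripper":0}]}}

```text
clock: 13.52
ee_pos: [0.5441, -0.1016, 0.1639]
orientation: [[-0.0, 0.999, -0.051], [0.0, -0.051, -0.999], [-1.0, -0.0, -0.0]]
contact_force: [0.2, 0.5, -0.9]
finger_gap: 0.0149
```

Call:
{"name": "send_rows", "arguments": {"targets": [{"dx":0.002,"dy":0,"dz":0,"yaw":0,"gripper":0},{"dx":0.002,"dy":0,"dz":0,"yaw":0,"gripper":0},{"dx":0,"dy":0,"dz":0,"yaw":0,"gripper":0}]}}

```text
clock: 13.77
ee_pos: [0.5483, -0.1016, 0.1638]
orientation: [[0.0, 0.999, -0.051], [0.0, -0.051, -0.999], [-1.0, 0.0, -0.0]]
contact_force: [-0.7, 0.6, -1.5]
finger_gap: 0.0153
```

```bash
python3 tilt.py k6;python3 - <<'E'
from h import *
for x in (.694,.699,.704): print(x,(proj('top',(x,-.1087,.2425))-[240,80])*5,(proj('scene',(x,-.1087,.2425))-[200,65])*5)
E
```

```text
[ 0.5479 -0.1016  0.1638] [ 0.021  -0.8664 -1.4223] torque [0.0248 0.0468 0.0042]
0 eye [259.3789 136.6749] [297.6114 135.5614] nose [251.2489 124.5898] [298.4063 115.1947]
10 eye [259.8796 130.172 ] [298.6681 133.6042] nose [251.7149 115.6156] [299.8779 111.7772]
20 eye [261.1154 124.6853] [299.6785 133.4195] nose [253.1468 107.8396] [301.3168 110.7005]
30 eye [263.0992 120.4266] [300.6049 135.161 ] nose [255.5905 101.5639] [302.6689 112.2737]
40 eye [265.8249 117.6026] [301.4067 138.924 ] nose [259.0705  97.106 ] [303.872  116.7422]
50 eye [269.2605 116.4032] [302.0433 144.7204] nose [263.5798  94.7836] [304.8588 124.2386]
0.694 [300.5876 275.7672] [312.7026 286.3244]
0.699 [300.4547 266.5885] [308.6059 281.1754]
0.704 [300.322 257.421] [304.5281 276.05  ]
```

View pics/k6_s.png

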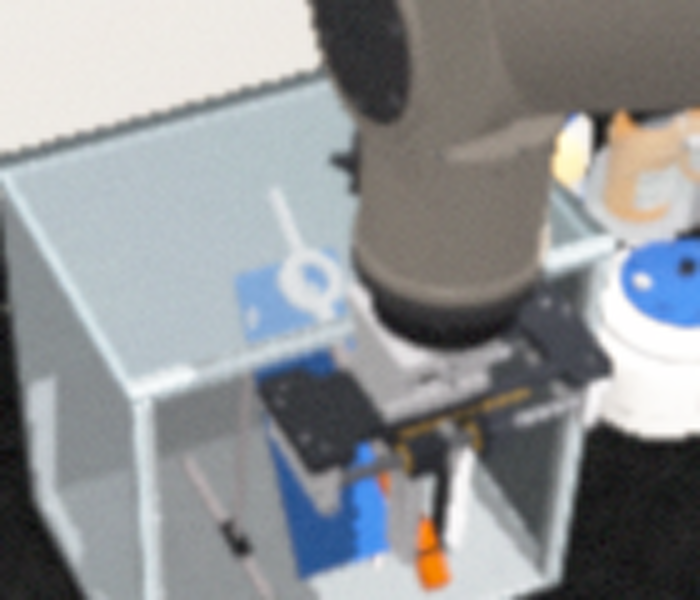

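View pics/k6_t.png

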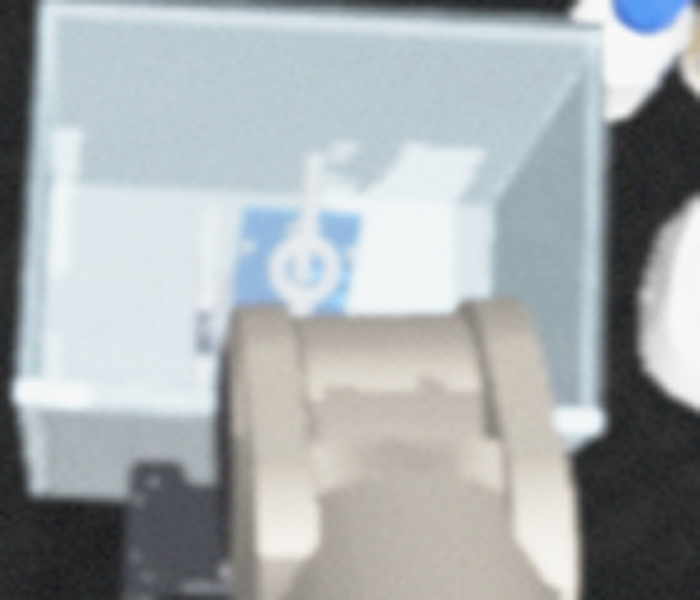

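The top view shows the hook tip inside the eye, with the eye centre at (303,269) and the tip end at about (305,280). No contact was felt on the way in. I'll lower gently.

Call:
{"name": "send_rows", "arguments": {"targets": [{"dx":0,"dy":0,"dz":-0.002,"yaw":0,"gripper":0},{"dx":0,"dy":0,"dz":-0.002,"yaw":0,"gripper":0}]}}

```text
clock: 14.03
ee_pos: [0.5479, -0.1016, 0.1598]
orientation: [[0.0, 0.999, -0.051], [-0.0, -0.051, -0.999], [-1.0, 0.0, 0.0]]
contact_force: [-0.6, 0.0, -1.5]
finger_gap: 0.0149
```

Call:
{"name": "send_rows", "arguments": {"targets": [{"dx":0,"dy":0,"dz":-0.002,"yaw":0,"gripper":0},{"dx":0,"dy":0,"dz":-0.002,"yaw":0,"gripper":0}]}}

```text
clock: 14.2
ee_pos: [0.5478, -0.1017, 0.1556]
orientation: [[-0.0, 0.999, -0.051], [0.0, -0.051, -0.999], [-1.0, -0.0, -0.0]]
contact_force: [-0.2, 0.2, -1.8]
finger_gap: 0.0155
```

Call:
{"name": "send_rows", "arguments": {"targets": [{"dx":0,"dy":0,"dz":-0.002,"yaw":0,"gripper":0},{"dx":0,"dy":0,"dz":-0.002,"yaw":0,"gripper":0}]}}

```text
clock: 14.37
ee_pos: [0.5479, -0.1017, 0.1516]
orientation: [[-0.0, 0.999, -0.051], [0.0, -0.051, -0.999], [-1.0, -0.0, -0.0]]
contact_force: [-0.6, -0.4, -0.8]
finger_gap: 0.015
```

```bash
python3 tilt.py k7
```

```text
[ 0.5477 -0.1016  0.1515] [-0.489   0.1487 -0.7612] torque [-0.0057  0.0555  0.0239]
0 eye [259.3554 139.6545] [297.1693 136.8022] nose [251.2839 127.5769] [297.9593 116.6487]
10 eye [259.852  133.2546] [298.2023 134.8999] nose [251.7473 118.7411] [299.3981 113.3224]
20 eye [261.0777 127.8727] [299.1884 134.7523] nose [253.1694 111.1094] [300.8022 112.3157]
30 eye [263.0454 123.7176] [300.0906 136.5087] nose [255.5949 104.9801] [302.1185 113.9297]
40 eye [265.7481 120.9924] [300.8694 140.2601] nose [259.0474 100.6658] [303.2866 118.4013]
50 eye [269.1541 119.8827] [301.4853 146.0154] nose [263.5189  98.478 ] [304.2409 125.8551]
```

View pics/k7_s.png

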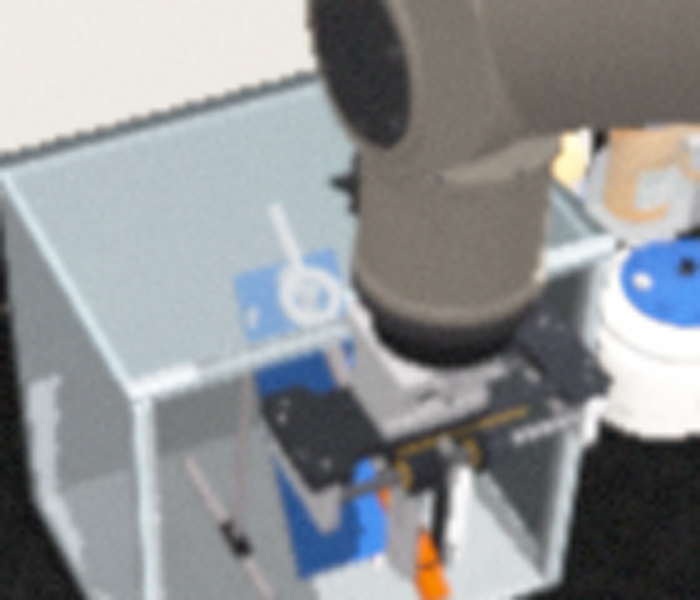

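View pics/k7_t.png

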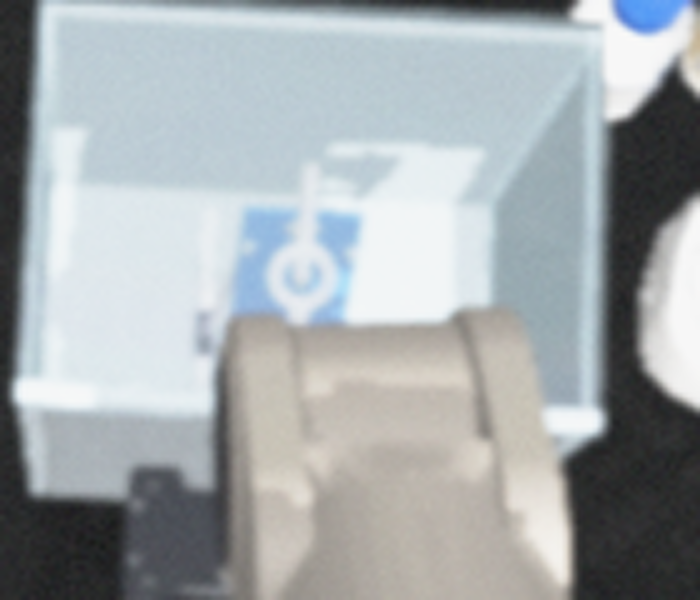

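Call:
{"name": "send_rows", "arguments": {"targets": [{"dx":0,"dy":0,"dz":-0.002,"yaw":0,"gripper":0},{"dx":0,"dy":0,"dz":-0.001,"yaw":0,"gripper":0}]}}

```text
clock: 14.63
ee_pos: [0.5479, -0.1016, 0.1487]
orientation: [[0.0, 0.999, -0.051], [0.0, -0.051, -0.999], [-1.0, 0.0, -0.0]]
contact_force: [-0.2, -0.9, -2.1]
finger_gap: 0.015
```

Call:
{"name": "send_rows", "arguments": {"targets": [{"dx":0,"dy":0,"dz":-0.001,"yaw":0,"gripper":0},{"dx":0,"dy":0,"dz":-0.001,"yaw":0,"gripper":0}], "grip_force": 25}}

```text
clock: 14.8
ee_pos: [0.5479, -0.1016, 0.1468]
orientation: [[0.0, 0.999, -0.051], [0.0, -0.051, -0.999], [-1.0, 0.0, -0.0]]
contact_force: [0.0, 0.1, -1.5]
finger_gap: 0.0158
```

Call:
{"name": "send_rows", "arguments": {"targets": [{"dx":0,"dy":0,"dz":-0.002,"yaw":0,"gripper":0},{"dx":0,"dy":0,"dz":-0.001,"yaw":0,"gripper":0}]}}

```text
clock: 14.97
ee_pos: [0.5479, -0.1016, 0.1437]
orientation: [[0.0, 0.999, -0.051], [0.0, -0.051, -0.999], [-1.0, 0.0, -0.0]]
contact_force: [0.8, -0.3, -1.1]
finger_gap: 0.0156
```

Call:
{"name": "send_rows", "arguments": {"targets": [{"dx":0.001,"dy":0,"dz":-0.002,"yaw":0,"gripper":0},{"dx":0.001,"dy":0,"dz":-0.002,"yaw":0,"gripper":0}]}}

```text
clock: 15.13
ee_pos: [0.55, -0.1016, 0.1398]
orientation: [[0.0, 0.999, -0.051], [-0.0, -0.051, -0.999], [-1.0, 0.0, 0.0]]
contact_force: [-0.7, 0.3, -0.9]
finger_gap: 0.0155
```

Call:
{"name": "send_rows", "arguments": {"targets": [{"dx":0.001,"dy":0,"dz":-0.002,"yaw":0,"gripper":0},{"dx":0.001,"dy":0,"dz":-0.002,"yaw":0,"gripper":0}], "grip_force": 15}}

```text
clock: 15.3
ee_pos: [0.5521, -0.1017, 0.1357]
orientation: [[0.0, 0.999, -0.051], [0.0, -0.051, -0.999], [-1.0, 0.0, -0.0]]
contact_force: [-0.1, 0.4, -0.5]
finger_gap: 0.0154
```

Call:
{"name": "send_rows", "arguments": {"targets": [{"dx":0.001,"dy":0,"dz":-0.002,"yaw":0,"gripper":0},{"dx":0.001,"dy":0,"dz":-0.002,"yaw":0,"gripper":0}]}}

```text
clock: 15.47
ee_pos: [0.5541, -0.1016, 0.1317]
orientation: [[0.0, 0.999, -0.051], [0.0, -0.051, -0.999], [-1.0, 0.0, -0.0]]
contact_force: [-0.7, -0.7, -0.9]
finger_gap: 0.0159
```

```bash
python3 tilt.py k8
```

```text
[ 0.554  -0.1016  0.1315] [-0.2642  0.1105 -0.7271] torque [ 0.0059 -0.0885  0.0148]
0 eye [258.3127 143.0505] [296.4301 136.5597] nose [250.3797 131.0538] [297.2102 116.7687]
10 eye [258.7831 136.8054] [297.4248 134.6862] nose [250.8146 122.4284] [298.5957 113.5084]
20 eye [259.969  131.5755] [298.3717 134.5358] nose [252.1905 115.009 ] [299.9436 112.5278]
30 eye [261.8827 127.5644] [299.2351 136.2523] nose [254.5505 109.0877] [301.2028 114.1174]
40 eye [264.5171 124.9695] [299.9773 139.9224] nose [257.9169 104.9687] [302.3149 118.5033]
50 eye [267.8406 123.9696] [300.5606 145.5525] nose [262.2809 102.9534] [303.2179 125.8018]
```

View pics/k8_s.png

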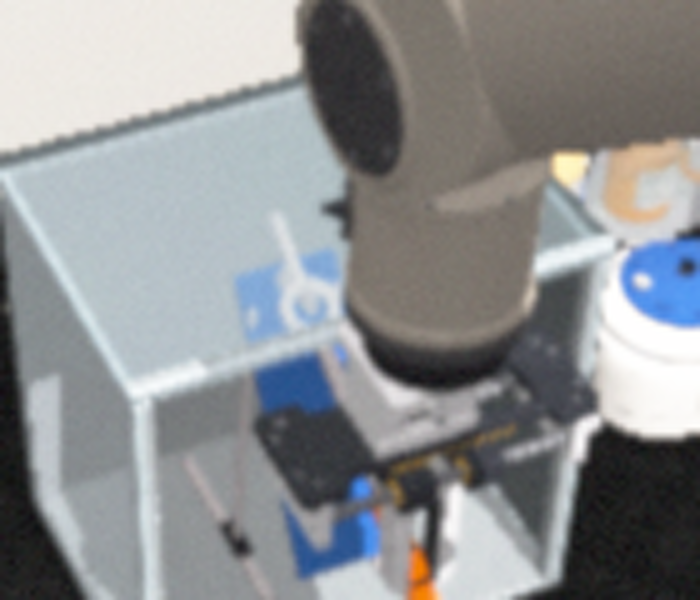

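View pics/k8_t.png

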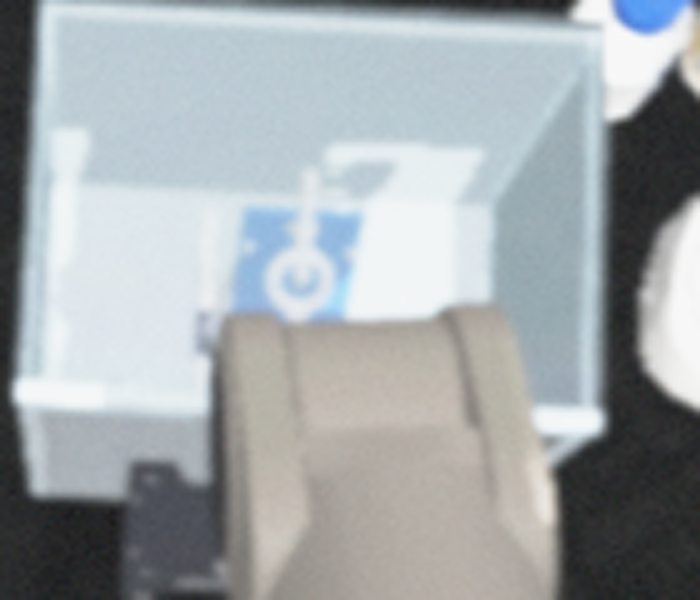

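The eye stayed put at (308,302) while the handle came down, and tilt is now about 33°. So it's bearing on the hook. I'll keep letting the handle down with a lighter grip.

Call:
{"name": "send_rows", "arguments": {"targets": [{"dx":0.001,"dy":0,"dz":-0.002,"yaw":0,"gripper":0},{"dx":0.001,"dy":0,"dz":-0.002,"yaw":0,"gripper":0},{"dx":0.001,"dy":0,"dz":-0.002,"yaw":0,"gripper":0},{"dx":0.001,"dy":0,"dz":-0.002,"yaw":0,"gripper":0}], "grip_force": 8}}

```text
clock: 15.9
ee_pos: [0.5581, -0.1016, 0.1237]
orientation: [[0.0, 0.999, -0.051], [0.0, -0.051, -0.999], [-1.0, 0.0, -0.0]]
contact_force: [0.5, 0.4, -1.1]
finger_gap: 0.0161
```

Call:
{"name": "send_rows", "arguments": {"targets": [{"dx":0.001,"dy":0,"dz":-0.002,"yaw":0,"gripper":0},{"dx":0.001,"dy":0,"dz":-0.002,"yaw":0,"gripper":0},{"dx":0.001,"dy":0,"dz":-0.002,"yaw":0,"gripper":0},{"dx":0.001,"dy":0,"dz":-0.002,"yaw":0,"gripper":0}], "grip_force": 5}}

```text
clock: 16.23
ee_pos: [0.562, -0.1016, 0.1156]
orientation: [[-0.0, 0.999, -0.051], [0.0, -0.051, -0.999], [-1.0, -0.0, -0.0]]
contact_force: [0.3, 0.4, -1.1]
finger_gap: 0.016
```

Call:
{"name": "send_rows", "arguments": {"targets": [{"dx":0,"dy":0,"dz":-0.002,"yaw":0,"gripper":0},{"dx":0,"dy":0,"dz":-0.002,"yaw":0,"gripper":0},{"dx":0,"dy":0,"dz":-0.002,"yaw":0,"gripper":0},{"dx":0,"dy":0,"dz":-0.002,"yaw":0,"gripper":0}], "grip_force": 3}}

```text
clock: 16.57
ee_pos: [0.5626, -0.1016, 0.1081]
orientation: [[0.001, 0.999, -0.051], [-0.0, -0.051, -0.999], [-1.0, 0.001, -0.0]]
contact_force: [4.1, -0.5, 1.6]
finger_gap: 0.0159
```

```bash
python3 tilt.py k9
```

```text
[ 0.5622 -0.1016  0.1078] [ 2.7997 -0.2358  1.3421] torque [ 0.0013 -0.8073 -0.0736]
0 eye [257.004  146.8035] [295.5932 136.025 ] nose [249.2353 134.9113] [296.362  116.6518]
10 eye [257.4428 140.7338] [296.5452 134.1785] nose [249.6355 126.5246] [297.6881 113.458 ]
20 eye [258.5811 135.6747] [297.4483 134.0182] nose [250.9558 119.3445] [298.9734 112.4977]
30 eye [260.4305 131.8242] [298.2686 135.6825] nose [253.2376 113.6557] [300.1689 114.0493]
40 eye [262.9837 129.3728] [298.9702 139.2533] nose [256.5016 109.7529] [301.2193 118.3275]
50 eye [266.2097 128.492 ] [299.5174 144.7346] nose [260.7382 107.9259] [302.0657 125.4396]
```

View pics/k9_s.png

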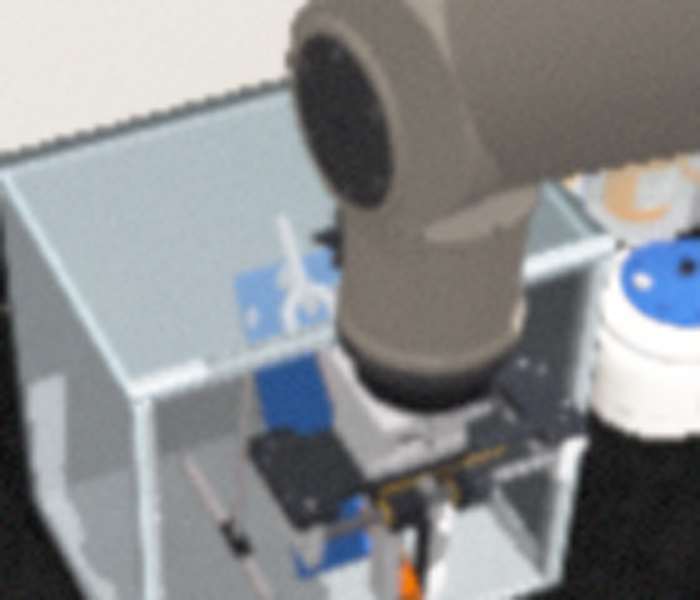

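View pics/k9_t.png

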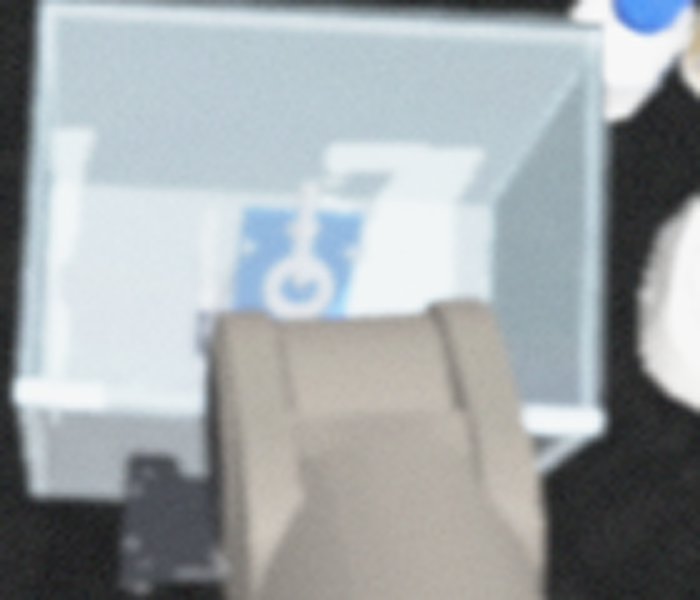

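The hook now holds the eye against a forward pull of about 4 N, so the eye is captured. I'll ease off and release.

Call:
{"name": "send_rows", "arguments": {"targets": [{"dx":0.002,"dy":0,"dz":-0.001,"yaw":0,"gripper":0},{"dx":0.001,"dy":0,"dz":-0.001,"yaw":0,"gripper":0}]}}

```text
clock: 16.83
ee_pos: [0.5646, -0.1016, 0.1057]
orientation: [[-0.001, 0.999, -0.051], [0.0, -0.051, -0.999], [-1.0, -0.001, -0.0]]
contact_force: [0.6, -0.5, -0.2]
finger_gap: 0.0157
```

Call:
{"name": "send_rows", "arguments": {"targets": [{"dx":0,"dy":0,"dz":0,"yaw":0,"gripper":0.3},{"dx":0,"dy":0,"dz":0,"yaw":0,"gripper":0.5},{"dx":0,"dy":0,"dz":0,"yaw":0,"gripper":0.6},{"dx":0,"dy":0,"dz":0,"yaw":0,"gripper":0.6},{"dx":0,"dy":0,"dz":0,"yaw":0,"gripper":0.6},{"dx":0,"dy":0,"dz":0,"yaw":0,"gripper":0.6}]}}

```text
clock: 17.33
ee_pos: [0.5648, -0.1016, 0.1059]
orientation: [[-0.0, 0.999, -0.051], [0.0, -0.051, -0.999], [-1.0, -0.0, -0.0]]
contact_force: [0.9, 1.1, 0.2]
finger_gap: 0.0529
```

```bash
python3 tilt.py k10
```

```text
[ 0.5649 -0.1016  0.1059] [ 0.0591  0.2643 -0.4333] torque [ 0.0078  0.0074 -0.0063]
0 eye [256.6054 146.6994] [295.5237 135.3223] nose [248.8649 134.8354] [296.2929 115.9908]
10 eye [257.036  140.6417] [296.4719 133.4615] nose [249.2553 126.4657] [297.6138 112.7804]
20 eye [258.1634 135.5925] [297.3712 133.283 ] nose [250.5622 119.3005] [298.8936 111.798 ]
30 eye [259.9991 131.7495] [298.1875 134.9251] nose [252.8268 113.624 ] [300.0833 113.3214]
40 eye [262.5361 129.3025] [298.8851 138.4699] nose [256.0698 109.7299] [301.1278 117.5654]
50 eye [265.7435 128.4225] [299.4287 143.9219] nose [260.2815 107.907 ] [301.9686 124.6373]
```

View pics/k10_s.png

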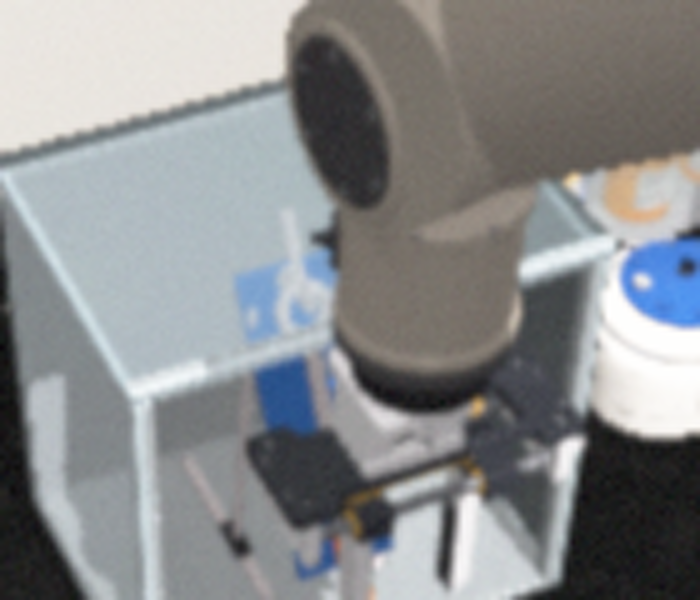

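View pics/k10_t.png

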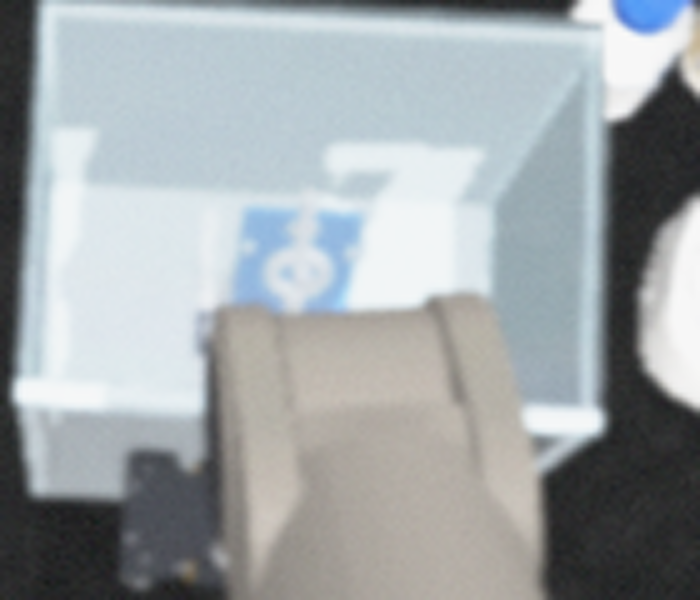

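Call:
{"name": "send_rows", "arguments": {"targets": [{"dx":-0.005,"dy":0,"dz":0,"yaw":0,"gripper":0.6},{"dx":-0.01,"dy":0,"dz":0,"yaw":0,"gripper":0.6},{"dx":-0.02,"dy":0,"dz":0,"yaw":0,"gripper":0.6},{"dx":-0.025,"dy":0,"dz":0.005,"yaw":0,"gripper":0.6},{"dx":-0.025,"dy":0,"dz":0.015,"yaw":0,"gripper":0.6},{"dx":-0.025,"dy":0,"dz":0.02,"yaw":0,"gripper":0.6},{"dx":-0.01,"dy":-0.02,"dz":0.02,"yaw":0,"gripper":0.6},{"dx":0,"dy":-0.03,"dz":0.02,"yaw":0,"gripper":0.6},{"dx":0,"dy":-0.035,"dz":0.02,"yaw":0,"gripper":0.6},{"dx":0,"dy":-0.035,"dz":0,"yaw":0,"gripper":0.6},{"dx":0,"dy":-0.035,"dz":0,"yaw":0,"gripper":0.6},{"dx":0,"dy":-0.035,"dz":0,"yaw":0,"gripper":0.6},{"dx":0,"dy":-0.02,"dz":0,"yaw":0,"gripper":0.6},{"dx":0,"dy":0,"dz":0,"yaw":0,"gripper":0.6}]}}

```text
clock: 18.6
ee_pos: [0.443, -0.3158, 0.2056]
orientation: [[-0.0, 0.998, -0.057], [-0.001, -0.057, -0.998], [-1.0, -0.0, 0.001]]
contact_force: [-0.6, -0.4, -1.1]
finger_gap: 0.0563
```

```bash
python3 tilt.py k11 | head -1; python3 - <<'E'
from h import *
cv2.imwrite('pics/f_top.png',cv2.resize(img('top'),(800,600)))
E
```

```text
[ 0.4439 -0.3118  0.2056] [-0.8016  0.0415 -0.0006] torque [0.0229 0.0314 0.0068]
```

View pics/k11_s.png

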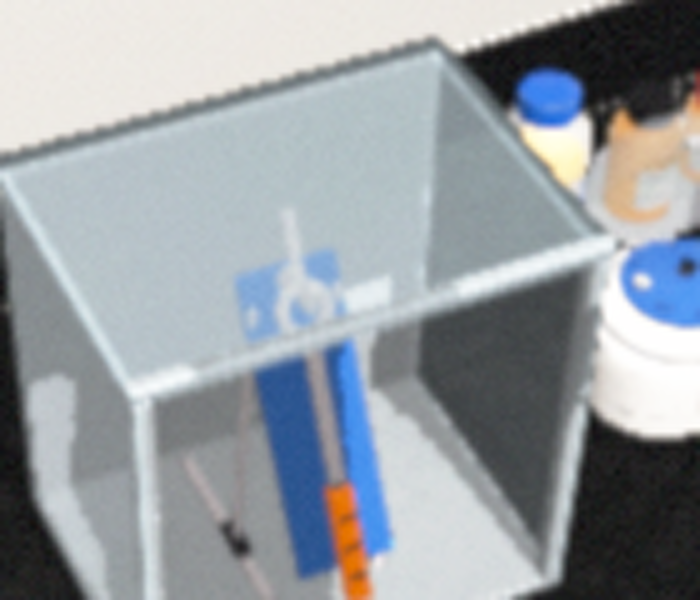

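View pics/k11_t.png

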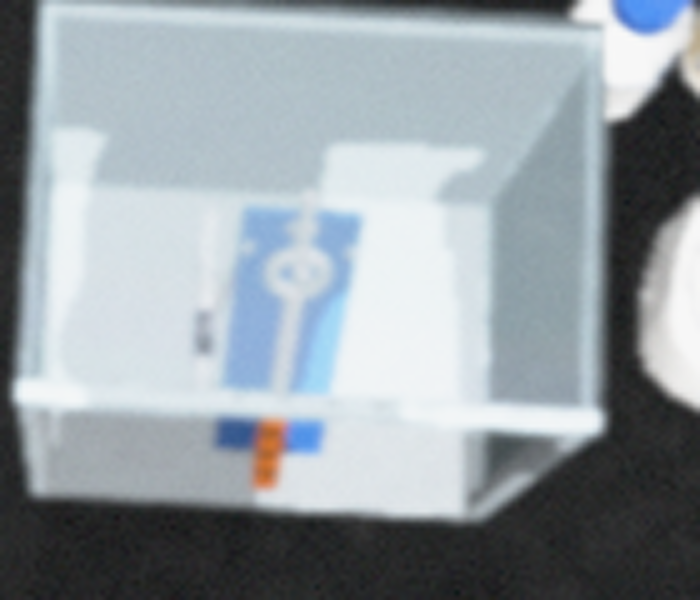

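View pics/f_top.png

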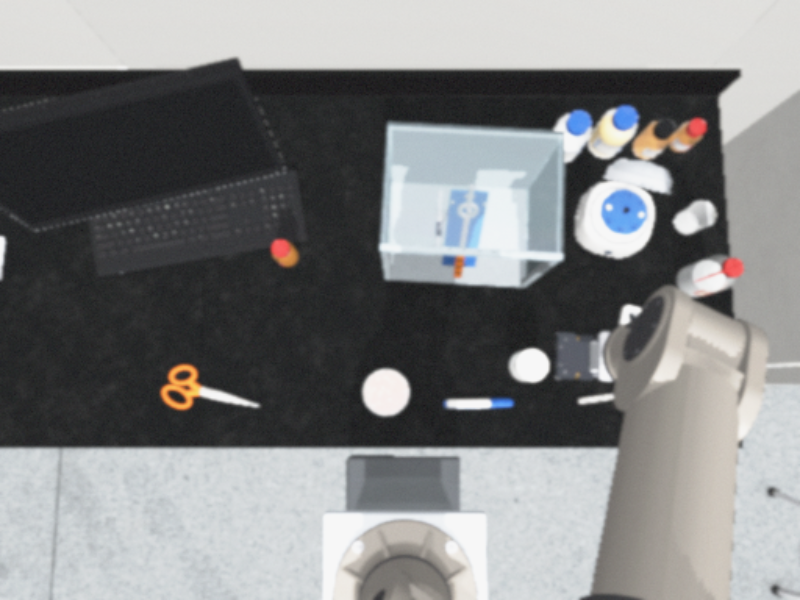

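The views show the key on the hook, leaning on the board, with its eye at top (297,272) and scene (306,303). The bystanders are where they were. I'll do a numeric check after a short settle.

Call:
{"name": "send_rows", "arguments": {"targets": [{"dx":0,"dy":0,"dz":0,"yaw":0,"gripper":0.6},{"dx":0,"dy":0,"dz":0,"yaw":0,"gripper":0.6},{"dx":0,"dy":0,"dz":0,"yaw":0,"gripper":0.6},{"dx":0,"dy":0,"dz":0,"yaw":0,"gripper":0.6},{"dx":0,"dy":0,"dz":0,"yaw":0,"gripper":0.6},{"dx":0,"dy":0,"dz":0,"yaw":0,"gripper":0.6}]}}

```text
clock: 19.25
ee_pos: [0.445, -0.3115, 0.206]
orientation: [[0.0, 0.999, -0.051], [-0.0, -0.051, -0.999], [-1.0, 0.0, 0.0]]
contact_force: [0.4, -0.1, 0.2]
finger_gap: 0.0565
```

```bash
python3 - <<'E'
from h import *
s=lambda u,v:(200+(u+.5)/5-.5,65+(v+.5)/5-.5); t=lambda u,v:(240+(u+.5)/5-.5,80+(v+.5)/5-.5)
e,r=tri(t(297,272),s(306,303)); o,r2=tri(t(272,420),s(340,487)); d=e-o
print(e,r,o,r2,'from vertical deg',np.degrees(np.arctan2(np.hypot(*d[:2]),d[2])),np.linalg.norm(d))
O=np.array([.6085,-.104]);a=-.056;q=e[:2]-O;print('cupboard',q@[np.cos(a),np.sin(a)],q@[-np.sin(a),np.cos(a)])
t0=cv2.imread('pics/top_raw.png');a=img('top');d=cv2.absdiff(t0,a).max(2)
for n,(x,y) in dict(jar=(339,234),dish=(247,251),marker=(306,259),bottle=(182,161)).items(): print(n,(d[y-22:y+22,x-24:x+24]>40).sum())
b=cv2.imread('pics/k11_s.png'); c=img('scene')[65:185,200:340]; print('motion',(cv2.absdiff(cv2.resize(c,(700,600),interpolation=cv2.INTER_CUBIC),b).max(2)>40).sum())
E
```

```text
[ 0.7021 -0.1077  0.2252] 5.565969070829358e-05 [ 0.6415 -0.1018  0.1279] 0.0024108006233826713 from vertical deg 32.07850219273518 0.11472392874700031
cupboard 0.09365741063130402 0.0015370385850863482
jar 205
dish 0
marker 12
bottle 0
motion 220
```

```bash
python3 - <<'E'
from h import *
a=sum(img('scene').astype(float) for _ in range(6))/6; b=sum(img('top').astype(float) for _ in range(6))/6
crop(a.astype('uint8'),235,95,290,185,7,'z_s.png'); crop(b.astype('uint8'),275,110,325,185,8,'z_t.png')
E
```

```text
(no output)
```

View pics/z_s.png

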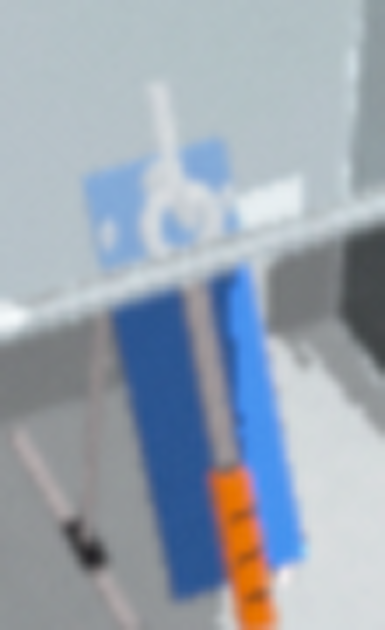

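View pics/z_t.png

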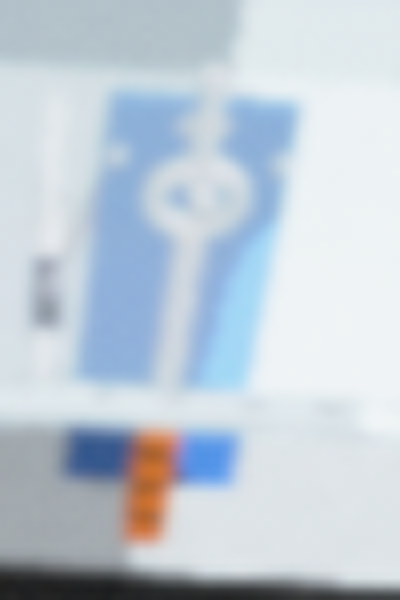

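```bash
python3 - <<'E'
from h import *
a=img('scene'); crop(a,240,140,300,200,9,'z2.png')
O=np.array([.6085,-.104]);ya=-.056;X=np.array([np.cos(ya),np.sin(ya)]);Y=np.array([-X[1],X[0]])
W=lambda d,y,z:np.r_[O+X*d+Y*y,z]
print('meas eye top 299.6 134.5 scene 261.1 126.4', tri((299.6,134.5),(261.1,126.4)))
for d,z,th in [(.111,.217,30),(.105,.217,30),(.1,.217,30),(.094,.225,32),(.094,.225,20)]:
    t=np.radians(th); q=lambda L:W(d-L*np.sin(t),0.001,z-L*np.cos(t))
    print(d,z,th,*[(proj('top',q(L)),proj('scene',q(L))) for L in (-.06,0,.115,.195)])
for nm,P in [('boardtopL',W(.127,.033,.231)),('boardtopR',W(.127,-.033,.231))]+[(f'board z{z}',W(.127-(.231-z)*np.tan(np.radians(30)),-.033,z)) for z in (.02,.05,.08,.1)]: print(nm,(proj('top',P)-[275,110])*8,(proj('scene',P)-[235,95])*7)
E
```

```text
meas eye top 299.6 134.5 scene 261.1 126.4 (array([ 0.7026, -0.1096,  0.2192]), np.float64(0.0009336379332755011))
0.111 0.217 30 (array([301.7942, 111.6455]), array([254.3862, 103.8488])) (array([299.133 , 128.6476]), array([258.46  , 123.6149])) (array([294.65  , 157.2889]), array([265.8738, 159.5865])) (array([291.9301, 174.6659]), array([270.7475, 183.2338]))
0.105 0.217 30 (array([301.6986, 113.8726]), array([255.2389, 105.0607])) (array([299.0398, 130.7862]), array([259.3088, 124.86  ])) (array([294.5613, 159.2759]), array([266.7142, 160.8867])) (array([291.8444, 176.5594]), array([271.5817, 184.5666]))
0.1 0.217 30 (array([301.6189, 115.731 ]), array([255.9533, 106.0759])) (array([298.9621, 132.5707]), array([260.0197, 125.9028])) (array([294.4874, 160.9337]), array([267.418 , 161.9756])) (array([291.7729, 178.139 ]), array([272.2802, 185.6827]))
0.094 0.225 32 (array([301.8603, 116.437 ]), array([256.5801, 105.049 ])) (array([299.1893, 133.8981]), array([260.9252, 125.119 ])) (array([294.6797, 163.3789]), array([268.8618, 161.7778])) (array([291.9374, 181.3059]), array([274.0997, 185.9716]))
0.094 0.225 20 (array([301.9267, 119.9994]), array([258.2416, 105.8561])) (array([299.1893, 133.8981]), array([260.9252, 125.119 ])) (array([294.6517, 156.9374]), array([265.7067, 159.4402])) (array([291.9428, 170.6918]), array([268.7801, 181.5011]))
boardtopL [104.5637  85.8886] [ 79.6938 172.6507]
boardtopR [300.6402  96.3828] [221.2646 130.7142]
board z0.02 [213.3613 554.8002] [322.8271 646.8434]
board z0.05 [224.0686 498.5621] [309.2301 577.7447]
board z0.08 [235.274  439.7075] [295.3673 507.2956]
board z0.1 [243.0385 398.9259] [285.9739 459.5595]
```

View pics/z2.png

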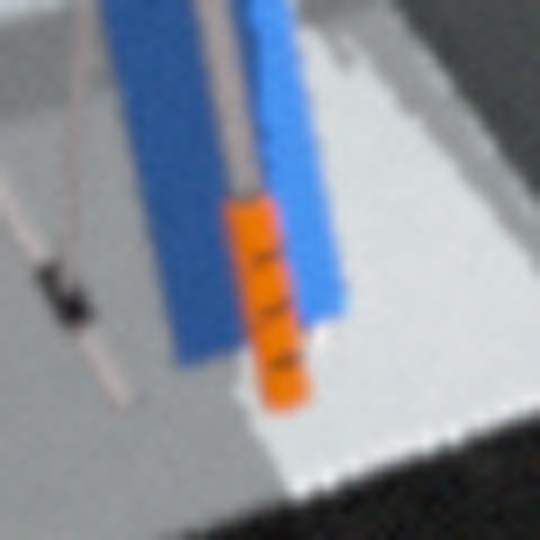

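```bash
python3 - <<'E'
from h import *
t0=cv2.imread('pics/top_raw.png');a=img('top')
for nm,im in (('before',t0),('after',a)):
    roi=cv2.cvtColor(im,cv2.COLOR_BGR2GRAY)[218:248,322:354]; M=cv2.moments((roi>170).astype('uint8'),True); print(nm,M['m10']/M['m00']+322,M['m01']/M['m00']+218,M['m00'])
print(sensors.state()['clock'])
ctrl.sign_off()
E
```

```text
before 338.7132867132867 233.57342657342656 429.0
after 338.7321016166282 233.5473441108545 433.0
20.05
the job is handed in; nothing more can be done
```

The key is hanging by its eye on the cupboard hook, released and clear of the robot. I handed the job in at about 20 s; no verdict was reported.

**What I did:** I gripped the key by its handle and tilted it to about 28° nose up by pivoting its shank lightly on the roof's front edge. I took it in under the roof, got the eye over the hook tip with no contact felt, and lowered it. I then let the handle down with less and less grip and released it at about 40°. The highest force I read at the wrist was about 4 N, when the hook held the eye back as I pulled slightly forward. Readings came only at the end of each move, so a brief peak could have been missed.

**Last checks, from two camera views:**

| Check | Measured | Limit |
|---|---|---|
| Eye centre height | about 217–219 mm | 207–228 mm |
| Eye centre depth behind front | about 94–100 mm | 60–160 mm |
| Eye centre sideways from middle | within about 2 mm | 15 mm |
| Nose angle from vertical | about 27–32° | 40° |

Pictures taken 0.7 s apart showed only slight differences, so the key looked at rest. The jar's image position changed by less than 0.1 pixel, the dish and bottle patches did not change, and the marker's barely did.

**Disagreements:**
- A first, coarser measurement put the eye at 225 mm. A sharper look gave 219 mm; both are within the limit.
- The eye sits about 1 cm nearer the hook tip than if it lay flush on the board, so the key seems to lean mainly on the board's foot through its handle. I could not tell directly from the pictures.
- The jar's patch in the picture did change (205 pixels), most likely because the gripper was beside it, so I measured its position separately.

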